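Clear the jars, uncover the specimen and bring its spot under the needle

TASK

First clear the amber jars out of the way: stand every one of them upright on the cork mat with the rings. Then lift the cover plate off the specimen carrier's pins and lay it flat, handle up, wholly on the black rubber mat, and only after that slide the carrier along the table, without lifting it, until its black spot sits straight below the needle's tip, and let go. Do not knock a jar over, strike the needle or disturb the other things; if something has shifted, put it right again before you finish.

Things in the scene. Friction and masses are not known exactly. Their poses are not given: they have to be found in the camera images.
- carrier: (mm) Specimen carrier, loose, about 0.7 kg: flat aluminium slab 200 (its x) by 90 (its y) by 20 high. Origin: centre of its underside. White wax block (50 x 60) flush in its top, centred at x = +55. Two steel pins, 6 across, stand 7 proud of the top at x = +19 and +91, y = 0. Black fin handle centred at x = -75: 40 long (x), 14 thick (y), from 20 to 56 above the table.
- spot (a point): (mm) The marked spot: a flat black dot 10 across on the carrier's top face, 20 above its underside, at carrier x = +55, y = 0. Hidden by the cover plate until that is lifted off.
- carrier_fin (a point): (mm) Gripping point on the carrier's fin handle, at carrier x = -75, y = 0, 46 above the table, 10 below the fin's top.
- cover: (mm) Loose steel cover plate, 0.13 kg, 96 (its x) by 80 (its y) by 4 thick. Origin: centre of its underside. Holes 9 across at x = +36 and -36 sit over the carrier's pins: at the start it lies on the carrier's top (underside 20 above the table), centred over the spot, yaw as the carrier. Black fin in its middle: 40 long (x), 12 thick (y), 4 to 34 above the underside. Free once raised 7.
- needle_tip (a point): (mm) Point of the fixed needle, pointing straight down, 30 above the table. Needle 6 across up to 105 high, then a head 22 across, then a 34 wide arm (221 to 249 high) from 15 on the robot's side of the needle to a column 143 beyond it (+x) and 83 towards -y. The stand's foot, 18 high, lies 80 to 200 beyond the tip (+x), from y -150 to -10 of it.
- needle: (mm) The fixed needle; origin at its tip, axes along the world's. Delicate: must not be struck.
- jar_mat: (mm) Thin cork mat with six ring outlines, 200 (its x) by 170 (its y), flat on the table (1 thick, no step that can be felt: things stand at table height). Origin: its centre, at table level. Rings at x = -60, 0, +60 and y = -40, +40. It lies on the robot's left or right.
- cover_mat: (mm) Thin black ribbed rubber mat without rings, 200 (its x) by 170 (its y), flat on the table (1 thick, no step that can be felt: things lie at table height). Origin: its centre, at table level. It lies to the right or left, across from the cork mat.
- jar0: (mm) Squat closed amber glass jar with a white cap, 48 in diameter, 34 high, about 0.09 kg. Origin: centre of its underside, z up. Four to six of these six jars are present, standing on the table in front of the needle stand, where the carrier has to pass.
- jar1: (mm) Squat closed amber glass jar with a white cap, 48 in diameter, 34 high, about 0.09 kg. Origin: centre of its underside, z up. Four to six of these six jars are present, standing on the table in front of the needle stand, where the carrier has to pass.
- jar2: (mm) Squat closed amber glass jar with a white cap, 48 in diameter, 34 high, about 0.09 kg. Origin: centre of its underside, z up. Four to six of these six jars are present, standing on the table in front of the needle stand, where the carrier has to pass.
- jar3: (mm) Squat closed amber glass jar with a white cap, 48 in diameter, 34 high, about 0.09 kg. Origin: centre of its underside, z up. Four to six of these six jars are present, standing on the table in front of the needle stand, where the carrier has to pass.
- jar4: (mm) Squat closed amber glass jar with a white cap, 48 in diameter, 34 high, about 0.09 kg. Origin: centre of its underside, z up. Four to six of these six jars are present, standing on the table in front of the needle stand, where the carrier has to pass.
- jar5: (mm) Squat closed amber glass jar with a white cap, 48 in diameter, 34 high, about 0.09 kg. Origin: centre of its underside, z up. Four to six of these six jars are present, standing on the table in front of the needle stand, where the carrier has to pass.
- wash_bottle: (mm) Bystander: white plastic wash bottle, 60 in diameter, 150 high. Origin: centre of its underside. To be left where it is.
- dish: (mm) Bystander: closed glass dish, 90 in diameter, 16 high. Origin: centre of its underside. To be left where it is.
- slide_box: (mm) Bystander: closed slide box 100 x 85 x 35. Origin: centre of its underside. To be left where it is.
- beaker: (mm) Bystander: glass beaker, 60 in diameter, 70 high. Origin: centre of its underside. To be left where it is.
- tape: (mm) Bystander: roll of tape lying flat, 72 in diameter, 19 high. Origin: centre of its underside. To be left where it is.
- brush: (mm) Bystander: small brush 150 long lying on the table. Origin: its middle. To be left where it is.

How it is judged:
On the way, in this order (a step that is already met when the one before it is completed fails the run):
1. all the jars stand on the cork mat (x of jar0 in the frame of jar_mat between -0.08 and 0.08 m and y of jar0 in the frame of jar_mat between -0.064 and 0.064 m and angle between each of jar0, jar1, jar2, jar3, jar4, jar5's own z axis and vertical below 0.15 rad and height (world z) of each of jar0, jar1, jar2, jar3, jar4, jar5 below 0.008 m and linear speed of each of jar0, jar1, jar2, jar3, jar4, jar5 below 0.03 m/s and x of jar1 in the frame of jar_mat between -0.08 and 0.08 m and y of jar1 in the frame of jar_mat between -0.064 and 0.064 m and x of jar2 in the frame of jar_mat between -0.08 and 0.08 m and y of jar2 in the frame of jar_mat between -0.064 and 0.064 m and x of jar3 in the frame of jar_mat between -0.08 and 0.08 m and y of jar3 in the frame of jar_mat between -0.064 and 0.064 m and x of jar4 in the frame of jar_mat between -0.08 and 0.08 m and y of jar4 in the frame of jar_mat between -0.064 and 0.064 m and x of jar5 in the frame of jar_mat between -0.08 and 0.08 m and y of jar5 in the frame of jar_mat between -0.064 and 0.064 m), for 0.2 s.
2. the cover plate lies flat on the rubber mat (x of cover in the frame of cover_mat between -0.062 and 0.062 m and y of cover in the frame of cover_mat between -0.048 and 0.048 m and angle between cover's own z axis and vertical below 0.08 rad and height (world z) of cover below 0.006 m and linear speed of cover below 0.03 m/s), for 0.2 s.
3. the spot lies under the needle tip (horizontal distance between spot and needle_tip below 0.005 m and linear speed of carrier below 0.01 m/s and angle between carrier's own z axis and vertical below 0.05 rad), for 0.2 s.
At the end, for the whole second after the job is handed in: Jars upright and at rest on the cork mat (centres within 80 x 64 mm of its centre along its x, y); cover flat, handle up, on the rubber mat (centre within 62 x 48 mm of its centre); spot within 5 mm horizontally of the needle tip, carrier flat and at rest (all of step 1 and all of step 2 and all of step 3); the robot touches nothing.
It fails at once if a jar is knocked over (angle between any of jar0, jar1, jar2, jar3, jar4, jar5's own z axis and vertical above 0.9 rad).
It fails at once if the carrier is lifted off the table (height (world z) of carrier above 0.012 m).
It fails at once if the needle is struck (contact force between needle and anything else above 4 N).
It fails at once if a bystander is disturbed (moved more than 40 mm) (distance of any of wash_bottle, dish, slide_box, beaker, tape, brush from where it was at the start of the episode above 0.04 m).
Of jar0, jar1, jar2, jar3, jar4, jar5 only 4 to 6 are there at a start; the rules pass over those that are not, and their reading is None.
At some moment in a run one of jar0, jar1, jar2, jar3, jar4, jar5, carrier, cover may be knocked a few centimetres aside while the robot is not near it.
It also fails if it takes over 210 s, if anything falls off the work surface, if the arm or the gripper's body presses on something with over 40 N, if the wrist force passes 120 N, or if a joint passes its speed limit or range.

ROBOT

A 6-joint arm with a two-finger parallel gripper is mounted at the origin on the work surface. World frame = base frame: x ahead of the robot, y to its left, z up, the work surface at z = 0. Lengths are in m, angles in rad, forces in N, time in s.
With the tool pointing down it reaches from about 0.3 to 0.85 m from the base axis. Payload 5.4 kg.
Tool frame: the origin (TCP) lies midway between the tips of the shut fingers; the grasp point (between the pads) lies 19 mm behind it; x points along the fingers, z is the direction in which the jaws open and shut, and the axes are right-handed (so a half turn about x gives the same grasp; the last joint's range is limited). The gripper opens to 85 mm and grips with 20 to 120 N. Pads are 22 mm wide; open, the fingers measure 114 mm over their backs; the gripper's body (76 mm by 85 mm) begins 54 mm behind the grasp point. The pads swing forward as they close: fully open they stand 13 mm farther back than shut.
Start: joints at [-1.324, 0.158, 1.597, -0, 1.386, -0.21], TCP at [0.254, -0.516, 0.231] pointing down, gripper open.
Joint ranges: [-2.91, 2.91], [-0.94, 2.29], [0.18, 2.7], [-1.29, 4.43], [0.17, 2.64], [-3, 3]. Speed limits (rad/s): [2.57, 2.57, 3.14, 3.14, 3.14, 3.14].

INTERFACE

Orientations are given as a unit quaternion [w, x, y, z].
In Python, from rig import * gives the robot as it stands.
- The arm moves only by the shell command python3 -m creep 'ROWS' [FORCE]. ROWS is JSON, a list of rows, each an object of numbers: "rx", "ry", "rz": the turn, a rotation vector about the world's x, y, z in units of 5 degrees (1.0 is 5 degrees); "dx", "dy", "dz": the shift along the world's x, y, z in mm; "claw": the closure, from 0 (fully open) to 1 (shut). In form: [{"rx": .., "ry": .., "rz": .., "dx": .., "dy": .., "dz": .., "claw": ..}, ...]. A call has 1 to 20 rows; each row shifts and turns the commanded pose from where the row before left it; what a row does not reach is not made up. A row lasts 1/10 s, in which the tool goes at most 50 mm and 8.59 degrees, less where a joint would pass 70% of its speed; a pose out of reach is approached as far as the arm can. A call with a gripper value outside its range is refused whole. The fingers move at their own pace and stop on an object; FORCE is the grip in N (left out, the last holds). Time passes only in rows, so rows that do not move let the fingers close. It gives the time, the measured TCP pose, the force and the opening at its end, in the units of the state.
- read_state(): the state, without advancing time (a new reading comes with each control period).
- get_image(name): name is "scene" or "side" or "wrist"; returns (picture, depth): 400x640x3 uint8, blue, green, red; 400x640 float32, m along the optical axis (not along the pixel's ray), 0 where there is no reading.
- camera_params(name): a dict with "intrinsics" (3x3 intrinsics, pixels), "position" and "orientation" of the camera in the world; the wrist camera has in their place "T_tool_cam" (4x4, takes a point from camera to tool coordinates, whose origin is the TCP and whose axes are the tool frame's). Camera axes: x right, y up, looking along -z (the intrinsics and any distortion apply to the point x, -y, -z); pixel columns grow to the right and rows downward; lengths in m; the calibration is good to about 2 mm. The wrist camera is an equidistant fisheye: a pixel r from the principal point sees the ray r / f radians off the axis. A picture is of the moment at which its call begins: read the wrist's pose just before it. camera_params takes no time and is no camera call.
- hand_in(): hands the job in, once; it reports no verdict.
The state is a dict: "clock": time; "joints": joint angles; "qvel": joint speeds; "joint_efforts": joint torques, N m; "tool_pos": TCP position; "tcp_rot": TCP orientation; "force": force on the tool from outside, world axes, zero at the start; "ft_torque": the same for the moment, N m; "grip_width": opening from 0.0 (shut) to 1.0 (fully open).
Only numpy, scipy, OpenCV 4.12 (cv2) and the standard library are available. Lean on these libraries where they do the work, as an engineer would, in place of code of your own. Each camera call takes 0.05 s, during which the arm holds its last target.

## Working session

There is one attempt and no reset: what is moved stays moved. The work goes in short steps, Python scripts to look and compute and a shell command to move; the robot and the scene stay as the last step left them, time stands still between calls to the robot, and variables do not carry over. Pictures are saved under pics/ and viewed, and the job is handed in when it is done.

```bash
ls; mkdir -p pics
python3 - <<'E'
from rig import *
import cv2
print(read_state())
for n in ("scene","side","wrist"):
    im,d=get_image(n); cv2.imwrite(f"pics/{n}0.png",im); print(n,camera_params(n))
E
```

```text
pics
{'clock': 0.0, 'joints': array([-1.32407684e+00,  1.59076978e-01,  1.59825688e+00, -3.83238975e-05,
        1.38622382e+00, -2.10092031e-01]), 'qvel': array([ 1.34576415e-03,  4.69125166e-04, -1.21397021e-03, -2.41072765e-04,
        9.80719708e-04, -6.19118282e-05]), 'joint_efforts': array([ 4.59339153e-04, -3.96010888e+01, -3.31423438e+01, -1.65941533e-04,
        8.64593050e-03,  1.30015039e-06]), 'tool_pos': array([ 0.25344549, -0.51543791,  0.23028889]), 'tcp_rot': array([ 0.59971841,  0.3742721 ,  0.60073724, -0.37332692]), 'force': array([-0.27777301, -0.13483634,  0.10036696]), 'ft_torque': array([ 0.03654674, -0.00526074,  0.00103528]), 'grip_width': 0.9996720907083781}
scene {'intrinsics': array([[401.86689755,   0.        , 324.55074663],
       [  0.        , 401.86689755, 199.83554046],
       [  0.        ,   0.        ,   1.        ]]), 'position': array([0.95795183, 0.53927395, 0.81749763]), 'orientation': array([0.28184216, 0.11175869, 0.32994942, 0.89398455])}
side {'intrinsics': array([[465.82034311,   0.        , 319.53315887],
       [  0.        , 465.82034311, 200.93734843],
       [  0.        ,   0.        ,   1.        ]]), 'position': array([0.51486746, 1.08074395, 0.81196426]), 'orientation': array([-0.01968421, -0.01699524,  0.46294972,  0.88600296])}
wrist {'intrinsics': array([[309.70691629,   0.        , 319.69367441],
       [  0.        , 309.70691629, 201.22744985],
       [  0.        ,   0.        ,   1.        ]]), 'T_tool_cam': array([[ 1.31439093e-04,  3.13865077e-01, -9.49467586e-01,
        -1.41559132e-01],
       [ 6.25443656e-04,  9.49467382e-01,  3.13865096e-01,
         8.05716268e-02],
       [ 9.99999796e-01, -6.35092621e-04, -7.15077899e-05,
         3.23315669e-04],
       [ 0.00000000e+00,  0.00000000e+00,  0.00000000e+00,
         1.00000000e+00]])}
```

View pics/scene0.png

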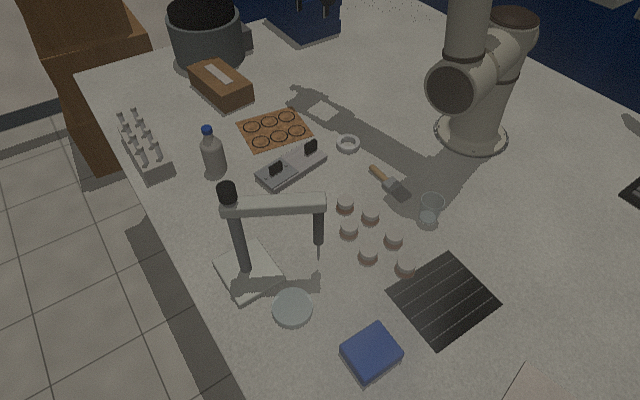

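View pics/side0.png

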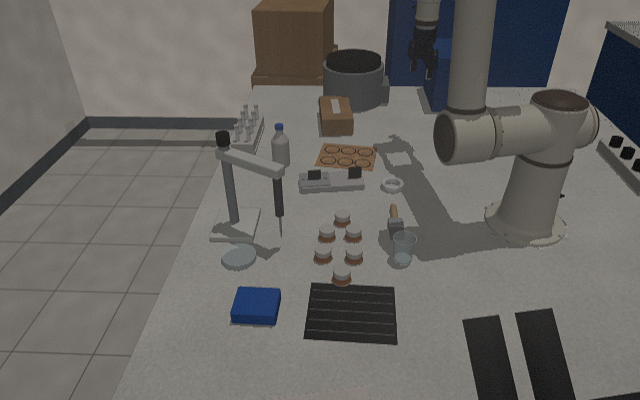

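View pics/wrist0.png

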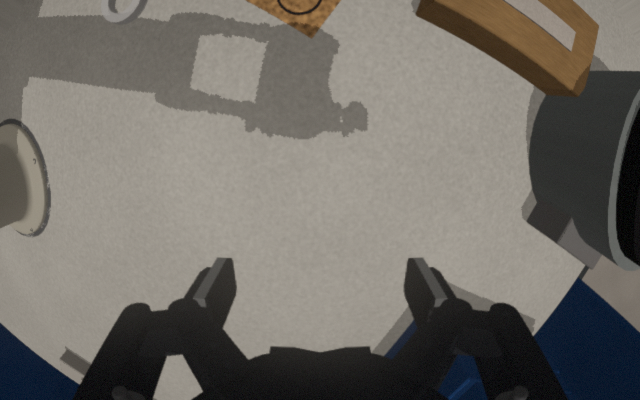

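Six jars lie in front of the needle. The cork mat is on the far side (-y) with the carrier beside it, and the rubber mat is at +y. Next I'll measure positions.

```bash
cat > h.py <<'E'
from rig import *
import cv2, numpy as np
from scipy.spatial.transform import Rotation as R
def Rq(q): return R.from_quat([q[1],q[2],q[3],q[0]])
def campose(n,st=None):
    p=camera_params(n)
    if n!='wrist': return p['intrinsics'],Rq(p['orientation']).as_matrix(),np.array(p['position'])
    st=st or read_state(); T=np.eye(4);T[:3,:3]=Rq(st['tcp_rot']).as_matrix();T[:3,3]=st['tool_pos']
    T=T@p['T_tool_cam']; return p['intrinsics'],T[:3,:3],T[:3,3]
def dirs(n,uv,K):
    uv=np.atleast_2d(np.asarray(uv,float)); x=(uv[:,0]-K[0,2])/K[0,0]; y=(uv[:,1]-K[1,2])/K[1,1]
    if n=='wrist':
        r=np.hypot(x,y)+1e-12; s=np.sin(r)/r; return np.c_[x*s,-y*s,-np.cos(r)]
    return np.c_[x,-y,-np.ones_like(x)]
def onplane(n,uv,z,cp):
    K,M,t=cp; d=dirs(n,uv,K)@M.T; return t+d*((z-t[2])/d[:,2])[:,None]
def cloud(n,depth,cp):
    K,M,t=cp; h,w=depth.shape; v,u=np.mgrid[:h,:w]; d=dirs(n,np.c_[u.ravel(),v.ravel()],K)
    d=d/-d[:,2:]; P=(d*depth.ravel()[:,None])@M.T+t; P[depth.ravel()<=0]=np.nan; return P.reshape(h,w,3)
def proj(n,P,cp):
    K,M,t=cp; c=(np.atleast_2d(P)-t)@M
    if n=='wrist':
        th=np.arctan2(np.hypot(c[:,0],c[:,1]),-c[:,2]); a=np.arctan2(-c[:,1],c[:,0]); x=th*np.cos(a);y=th*np.sin(a)
    else: x=c[:,0]/-c[:,2]; y=-c[:,1]/-c[:,2]
    return np.c_[x*K[0,0]+K[0,2],y*K[1,1]+K[1,2]]
def grab(n,name=None):
    cp=campose(n); im,d=get_image(n)
    if name: cv2.imwrite(f'pics/{name}.png',im)
    return im,d,cp
E
python3 - <<'E'
from h import *
for n in ('scene','side'):
    im,d,cp=grab(n); P=cloud(n,d,cp)
    tab=(abs(P[...,2])<0.01); print(n,'table z std',np.nanstd(P[tab][:,2]),np.nanmedian(P[tab][:,2]))
    m=((P[...,2]>0.024)&(P[...,2]<0.045)&(P[...,0]>.2)&(P[...,0]<.8)&(abs(P[...,1])<.5)).astype(np.uint8)
    c,l,s,ce=cv2.connectedComponentsWithStats(m)
    for i in range(1,c):
        if s[i,4]>40:
            q=P[l==i]; print(n,s[i,4],ce[i].round(),np.median(q,0).round(4),(np.percentile(q,97,0)-np.percentile(q,3,0)).round(3))
    cv2.imwrite(f'pics/crop_{n}.png',cv2.resize(im[100:360,200:520] if n=='scene' else im[130:350,200:440],None,fx=2.4,fy=2.3))
E
```

```text
scene table z std 0.0018603139169054077 0.00016585675466607164
scene 69 [310. 149.] [ 0.4827 -0.187   0.0344] [0.038 0.012 0.019]
scene 118 [216. 165.] [ 0.7342 -0.2774  0.0339] [0.052 0.027 0.019]
scene 299 [277. 174.] [ 0.6107 -0.1639  0.0252] [0.088 0.062 0.018]
scene 197 [345. 201.] [0.5166 0.0259 0.0335] [0.038 0.039 0.011]
scene 95 [432. 203.] [0.3362 0.1583 0.0362] [0.024 0.033 0.019]
scene 211 [371. 212.] [0.4859 0.0915 0.0338] [0.038 0.038 0.011]
scene 94 [427. 215.] [0.379  0.1824 0.0351] [0.03  0.042 0.019]
scene 225 [349. 225.] [0.5573 0.0948 0.0338] [0.038 0.038 0.011]
scene 239 [394. 235.] [0.4852 0.1788 0.0338] [0.038 0.039 0.011]
scene 261 [368. 250.] [0.5648 0.1783 0.0338] [0.039 0.038 0.01 ]
scene 268 [406. 263.] [0.5154 0.2537 0.0337] [0.038 0.038 0.01 ]
scene 2280 [371. 351.] [0.7087 0.3623 0.0351] [0.094 0.08  0.008]
side table z std 0.0019327453995710271 0.0011590708501101332
side 94 [281. 158.] [ 0.723  -0.2809  0.0354] [0.057 0.029 0.018]
side 325 [314. 179.] [ 0.6041 -0.1676  0.0261] [0.091 0.076 0.018]
side 73 [354. 174.] [ 0.4785 -0.1906  0.0326] [0.038 0.017 0.019]
side 151 [342. 214.] [0.5144 0.0277 0.0346] [0.039 0.039 0.012]
side 170 [327. 229.] [0.5554 0.0968 0.0346] [0.04  0.04  0.012]
side 169 [353. 229.] [0.484  0.0937 0.0343] [0.037 0.041 0.012]
side 58 [404. 242.] [0.354  0.146  0.0401] [0.034 0.011 0.015]
side 195 [322. 249.] [0.5628 0.1797 0.0341] [0.037 0.042 0.013]
side 196 [354. 250.] [0.4824 0.1805 0.0345] [0.038 0.039 0.013]
side 113 [403. 254.] [0.3611 0.1909 0.034 ] [0.048 0.023 0.019]
side 229 [341. 271.] [0.514  0.2559 0.0344] [0.036 0.039 0.012]
side 1407 [255. 302.] [0.7033 0.3659 0.0357] [0.094 0.081 0.012]
```

View pics/crop_scene.png

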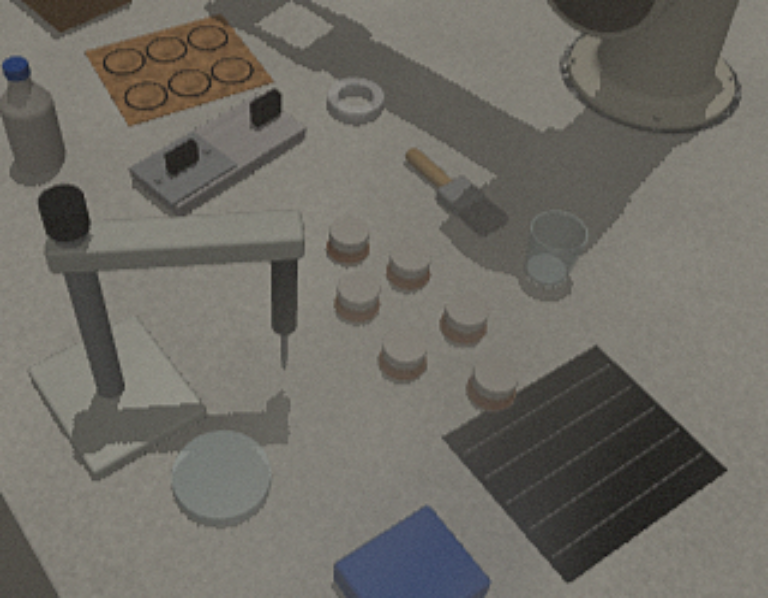

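View pics/crop_side.png

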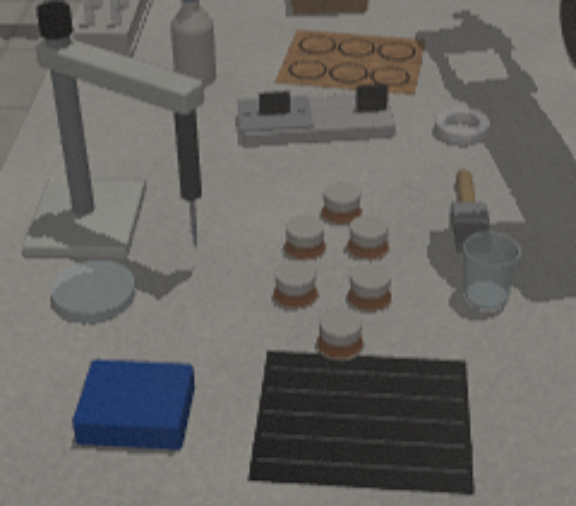

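Run:
```python
from h import *
for n in ('scene','side'):
    im,d,cp=grab(n); P=cloud(n,d,cp); hsv=cv2.cvtColor(im,cv2.COLOR_BGR2HSV)
    flat=abs(P[...,2])<0.012
    roi=(P[...,0]>.25)&(P[...,0]<.85)&(abs(P[...,1])<.5)
    for nm,m in (('cork',roi&flat&(hsv[...,1]>85)&(hsv[...,0]<25)&(P[...,1]<-.1)),('rub',roi&flat&(hsv[...,2]<75)&(P[...,1]>.15))):
        m=cv2.morphologyEx(m.astype(np.uint8),cv2.MORPH_CLOSE,np.ones((7,7)))
        cs,_=cv2.findContours(m,cv2.RETR_EXTERNAL,cv2.CHAIN_APPROX_NONE); c=max(cs,key=cv2.contourArea)
        W=onplane(n,c[:,0,:],0.001,cp)[:,:2]; r=cv2.minAreaRect((W*1000).astype(np.float32)); print(n,nm,cv2.contourArea(c),r)
    # dark parts of fins
    m=roi&(P[...,2]>.03)&(hsv[...,2]<60)&(P[...,1]<-.05)&(P[...,2]<.07)
    c,l,s,ce=cv2.connectedComponentsWithStats(m.astype(np.uint8))
    for i in range(1,c):
        if s[i,4]>20:
            q=P[l==i]; t=q[q[:,2]>q[:,2].max()-.006]; print('fin',n,s[i,4],ce[i].round(),q.min(0).round(3),q.max(0).round(3),'top',t.mean(0).round(4),len(t))
    # things high
    m=roi&(P[...,2]>.06)&(P[...,0]<.8)&(P[...,1]>-.1)&(P[...,2]<.2)
    c,l,s,ce=cv2.connectedComponentsWithStats(m.astype(np.uint8))
    for i in range(1,c):
        if s[i,4]>20:
            q=P[l==i]; print('hi',n,s[i,4],ce[i].round(),q.min(0).round(3),q.max(0).round(3))
    a,b=((280,220),(350,290)) if n=='scene' else ((250,190),(310,260))
    cv2.imwrite(f'pics/nd_{n}.png',cv2.resize(im[a[1]:b[1],a[0]:b[0]],None,fx=8,fy=8,interpolation=cv2.INTER_NEAREST))
    a,b=((230,90),(350,210)) if n=='scene' else ((280,130),(400,200))
    cv2.imwrite(f'pics/cr_{n}.png',cv2.resize(im[a[1]:b[1],a[0]:b[0]],None,fx=5,fy=5,interpolation=cv2.INTER_NEAREST))
```

```text
scene cork 2074.5 ((502.77532958984375, -362.7930603027344), (169.21958923339844, 198.91439819335938), 81.77478790283203)
scene rub 6075.5 ((490.60418701171875, 354.21044921875), (169.04510498046875, 199.56459045410156), 87.85687255859375)
fin scene 118 [310. 146.] [ 0.458 -0.2    0.03 ] [ 0.499 -0.182  0.059] top [ 0.4788 -0.1905  0.0556] 42
fin scene 118 [275. 167.] [ 0.586 -0.18   0.03 ] [ 0.626 -0.164  0.057] top [ 0.606  -0.1717  0.0535] 41
hi scene 186 [432. 201.] [0.328 0.141 0.06 ] [0.389 0.2   0.074]
hi scene 326 [318. 232.] [0.666 0.126 0.061] [0.686 0.143 0.2  ]
side cork 1171.5 ((502.4393310546875, -364.945068359375), (165.22918701171875, 198.7297821044922), 81.55257415771484)
side rub 4896.0 ((489.3873291015625, 339.1990966796875), (194.6487579345703, 200.56214904785156), 87.75320434570312)
fin side 108 [355. 171.] [ 0.459 -0.208  0.03 ] [ 0.495 -0.18   0.06 ] top [ 0.4773 -0.1913  0.0568] 25
fin side 96 [314. 174.] [ 0.586 -0.179  0.03 ] [ 0.624 -0.163  0.057] top [ 0.607  -0.17    0.0535] 24
hi side 304 [278. 202.] [0.663 0.125 0.061] [0.685 0.145 0.2  ]
hi side 203 [404. 239.] [0.329 0.137 0.06 ] [0.387 0.201 0.074]
```

View pics/nd_scene.png

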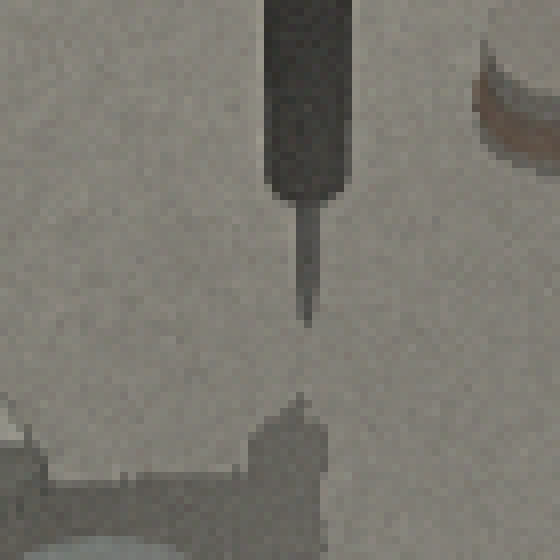

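View pics/nd_side.png

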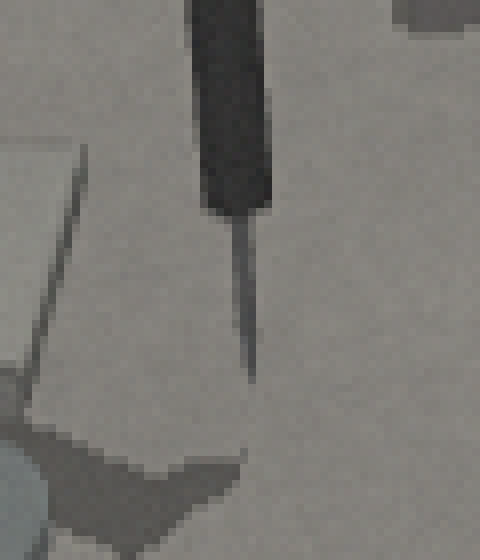

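View pics/cr_scene.png

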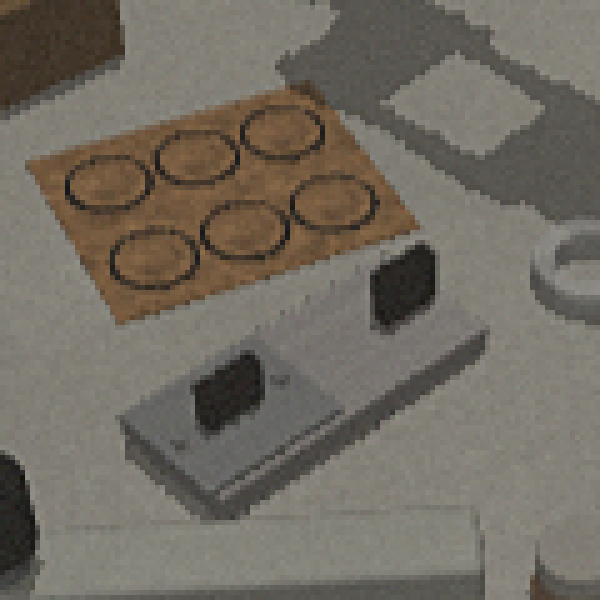

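View pics/cr_side.png

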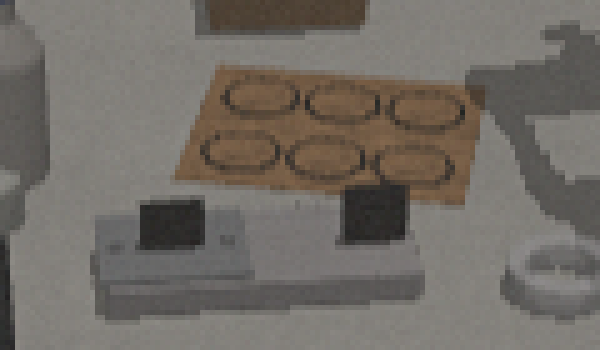

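Run:
```python
from h import *
st=read_state(); print(Rq(st['tcp_rot']).as_matrix().round(3))
a=campose('scene');b=campose('side')
print(onplane('scene',[[318.2,260.5]],.03,a),onplane('side',[[281.2,237.5]],.03,b))
print('rings scene check', proj('scene',[[.5678,-.3326,0],[.4374,-.3945,0]],a))
# triangulate
def ray(n,uv,cp): d=(dirs(n,[uv],cp[0])@cp[1].T)[0]; return cp[2],d/np.linalg.norm(d)
p,d=ray('scene',(318.2,260.5),a);q,e=ray('side',(281.2,237.5),b)
A=np.c_[d,-e]; s=np.linalg.lstsq(A,q-p,rcond=None)[0]; print(p+d*s[0],q+e*s[1])
```

```text
[[-0.     0.897  0.441]
 [ 0.     0.441 -0.897]
 [-1.     0.    -0.   ]]
[[0.67464815 0.13271024 0.03      ]] [[0.67393659 0.13050137 0.03      ]]
rings scene check [[260.2844311  141.76953203]
 [285.99294872 116.43735039]]
[0.67478904 0.13291243 0.03039163] [0.67368227 0.13202063 0.03125021]
```

```bash
python3 -m creep '[{"rz":1.617,"dx":14.5,"dy":30.1,"dz":-5,"claw":0.25},{"rz":1.617,"dx":14.5,"dy":30.1,"dz":-5,"claw":0.25},{"rz":1.617,"dx":14.5,"dy":30.1,"dz":-5,"claw":0.25},{"rz":1.617,"dx":14.5,"dy":30.1,"dz":-5,"claw":0.25},{"rz":1.617,"dx":14.5,"dy":30.1,"dz":-5,"claw":0.25},{"rz":1.617,"dx":14.5,"dy":30.1,"dz":-5,"claw":0.25},{"rz":1.617,"dx":14.5,"dy":30.1,"dz":-5,"claw":0.25},{"rz":1.617,"dx":14.5,"dy":30.1,"dz":-5,"claw":0.25},{"rz":1.617,"dx":14.5,"dy":30.1,"dz":-5,"claw":0.25},{"rz":1.617,"dx":14.5,"dy":30.1,"dz":-5,"claw":0.25},{"rz":1.617,"dx":14.5,"dy":30.1,"dz":-5,"claw":0.25},{"rz":1.617,"dx":14.5,"dy":30.1,"dz":-5,"claw":0.25},{"rz":1.617,"dx":14.5,"dy":30.1,"dz":-5,"claw":0.25},{"rz":1.617,"dx":14.5,"dy":30.1,"dz":-5,"claw":0.25},{"rz":1.617,"dx":14.5,"dy":30.1,"dz":-5,"claw":0.25},{"rz":1.617,"dx":14.5,"dy":30.1,"dz":-5,"claw":0.25},{"rz":1.617,"dx":14.5,"dy":30.1,"dz":-5,"claw":0.25},{"rz":1.617,"dx":14.5,"dy":30.1,"dz":-5,"claw":0.25},{"claw":0.25},{"claw":0.25}]' 40
cat > look.py <<'E'
from h import *
import sys
R0=np.array([.5026,-.3635]); a=np.radians(-8.3)
st=read_state(); M=Rq(st['tcp_rot']).as_matrix(); print('clk %.2f'%st['clock'],'tcp',st['tool_pos'].round(4),'zyaw',np.degrees(np.arctan2(M[1,2],M[0,2])).round(2),'down',M[:,0].round(3),'grip',round(st['grip_width'],3),'F',st['force'].round(1),'q',st['joints'].round(2))
def jars():
    for n in sys.argv[1:] or ['scene']:
        im,d,cp=grab(n,f"l_{n}_{st['clock']:.1f}"); P=cloud(n,d,cp); hsv=cv2.cvtColor(im,cv2.COLOR_BGR2HSV)
        m=((P[...,2]>0.024)&(P[...,2]<0.045)&(P[...,0]>.2)&(P[...,0]<.8)&(abs(P[...,1])<.5)).astype(np.uint8)
        c,l,s,ce=cv2.connectedComponentsWithStats(m)
        for i in range(1,c):
            if s[i,4]>60:
                q=P[l==i]; e=np.percentile(q,97,0)-np.percentile(q,3,0)
                if max(e[:2])<.046 and e[2]<.016:
                    cxy=(np.percentile(q,97,0)+np.percentile(q,3,0))[:2]/2; v=cxy-R0
                    print(n,'jar',cxy.round(4),'z',np.median(q[:,2]).round(3),'matxy',np.round([v[0]*np.cos(a)+v[1]*np.sin(a),-v[0]*np.sin(a)+v[1]*np.cos(a)],3) if cxy[1]<-.2 else '')
        roi=(P[...,0]>.25)&(P[...,0]<.85)&(abs(P[...,1])<.5)
        m=roi&(P[...,2]>.03)&(hsv[...,2]<60)&(P[...,2]<.07)
        c,l,s,ce=cv2.connectedComponentsWithStats(m.astype(np.uint8))
        for i in range(1,c):
            if s[i,4]>20:
                q=P[l==i]; t=q[q[:,2]>q[:,2].max()-.006]; print(n,'fin',s[i,4],'top',t.mean(0).round(4),'ext',(q.max(0)-q.min(0)).round(3))
jars()
E
python3 look.py scene side
```

```text
clk 0.35 tcp [ 0.2536 -0.5159  0.2311] zyaw -63.83 down [-0.  0. -1.] grip 0.997 F [-0.5  0.4  0.4] q [-1.32  0.16  1.6  -0.    1.39 -0.21]
scene jar [0.515  0.0242] z 0.033 matxy 
scene jar [0.4845 0.0904] z 0.034 matxy 
scene jar [0.5562 0.0932] z 0.034 matxy 
scene jar [0.4838 0.178 ] z 0.034 matxy 
scene jar [0.5633 0.1768] z 0.034 matxy 
scene jar [0.5146 0.2533] z 0.034 matxy 
scene fin 116 top [ 0.4776 -0.1909  0.0557] ext [0.038 0.017 0.029]
scene fin 116 top [ 0.6059 -0.1722  0.053 ] ext [0.041 0.016 0.026]
side jar [0.5144 0.0237] z 0.034 matxy 
side jar [0.5554 0.0924] z 0.034 matxy 
side jar [0.4839 0.0889] z 0.034 matxy 
side jar [0.5624 0.1761] z 0.035 matxy 
side jar [0.4834 0.1765] z 0.034 matxy 
side jar [0.5135 0.2528] z 0.035 matxy 
side fin 105 top [ 0.4772 -0.191   0.0568] ext [0.036 0.021 0.029]
side fin 91 top [ 0.6061 -0.1711  0.0544] ext [0.039 0.017 0.027]invalid input
```

```bash
python3 -m creep '[{"rx":0,"ry":0,"rz":1.6,"dx":14,"dy":30,"dz":-5,"claw":0.25}]' 40; echo; python3 -m creep '[{"rx":0,"ry":0,"rz":1.6,"dx":14,"dy":30,"dz":-5,"claw":0.25}]'
```

```text
clock: 0.55
tool_pos: [0.2665, -0.4884, 0.227]
tcp_rot: [0.625, 0.33, 0.624, -0.332]
force: [0.7, 0.7, 1.0]
grip_width: 0.855

clock: 0.65
tool_pos: [0.2816, -0.4558, 0.2212]
tcp_rot: [0.647, 0.285, 0.647, -0.285]
force: [1.7, 0.4, 0.4]
grip_width: 0.753
```

```bash
python3 -m creep '[{"rx":0,"ry":0,"rz":1.62,"dx":14.5,"dy":30,"dz":-5,"claw":0.25},{"rx":0,"ry":0,"rz":1.62,"dx":14.5,"dy":30,"dz":-5,"claw":0.25},{"rx":0,"ry":0,"rz":1.62,"dx":14.5,"dy":30,"dz":-5,"claw":0.25},{"rx":0,"ry":0,"rz":1.62,"dx":14.5,"dy":30,"dz":-5,"claw":0.25},{"rx":0,"ry":0,"rz":1.62,"dx":14.5,"dy":30,"dz":-5,"claw":0.25},{"rx":0,"ry":0,"rz":1.62,"dx":14.5,"dy":30,"dz":-5,"claw":0.25},{"rx":0,"ry":0,"rz":1.62,"dx":14.5,"dy":30,"dz":-5,"claw":0.25},{"rx":0,"ry":0,"rz":1.62,"dx":14.5,"dy":30,"dz":-5,"claw":0.25},{"rx":0,"ry":0,"rz":1.62,"dx":14.5,"dy":30,"dz":-5,"claw":0.25},{"rx":0,"ry":0,"rz":1.62,"dx":14.5,"dy":30,"dz":-5,"claw":0.25},{"rx":0,"ry":0,"rz":1.62,"dx":14.5,"dy":30,"dz":-5,"claw":0.25},{"rx":0,"ry":0,"rz":1.62,"dx":14.5,"dy":30,"dz":-5,"claw":0.25},{"rx":0,"ry":0,"rz":1.62,"dx":14.5,"dy":30,"dz":-5,"claw":0.25},{"rx":0,"ry":0,"rz":1.62,"dx":14.5,"dy":30,"dz":-5,"claw":0.25},{"rx":0,"ry":0,"rz":1.62,"dx":14.5,"dy":30,"dz":-5,"claw":0.25},{"rx":0,"ry":0,"rz":1.62,"dx":14.5,"dy":30,"dz":-5,"claw":0.25},{"rx":0,"ry":0,"rz":0,"dx":0,"dy":0,"dz":0,"claw":0.25}]'; echo; python3 look.py
```

```text
clock: 2.35
tool_pos: [0.5141, 0.027, 0.1407]
tcp_rot: [0.533, -0.464, 0.533, 0.465]
force: [-0.6, -0.3, -0.7]
grip_width: 0.747

clk 2.35 tcp [0.5141 0.027  0.1407] zyaw 82.14 down [-0.     0.001 -1.   ] grip 0.747 F [-0.6 -0.3 -0.7] q [-0.18  0.09  1.86  0.    1.19 -1.62]
scene jar [0.515  0.0244] z 0.034 matxy 
scene jar [0.4846 0.0904] z 0.034 matxy 
scene jar [0.5557 0.0932] z 0.034 matxy 
scene jar [0.4836 0.178 ] z 0.034 matxy 
scene jar [0.5635 0.177 ] z 0.034 matxy 
scene jar [0.5146 0.2532] z 0.034 matxy 
scene fin 116 top [ 0.4792 -0.1914  0.0553] ext [0.039 0.017 0.028]
scene fin 117 top [ 0.6063 -0.1719  0.0535] ext [0.041 0.015 0.027]
```

```bash
python3 -m creep '[{"rx":0,"ry":0,"rz":0,"dx":0.5,"dy":-2,"dz":-45,"claw":0.25},{"rx":0,"ry":0,"rz":0,"dx":0,"dy":0,"dz":-40,"claw":0.25},{"rx":0,"ry":0,"rz":0,"dx":0,"dy":0,"dz":-30,"claw":0.25},{"rx":0,"ry":0,"rz":0,"dx":0,"dy":0,"dz":-21,"claw":0.25},{"rx":0,"ry":0,"rz":0,"dx":0,"dy":0,"dz":0,"claw":0.25},{"rx":0,"ry":0,"rz":0,"dx":0,"dy":0,"dz":0,"claw":1},{"rx":0,"ry":0,"rz":0,"dx":0,"dy":0,"dz":0,"claw":1},{"rx":0,"ry":0,"rz":0,"dx":0,"dy":0,"dz":0,"claw":1},{"rx":0,"ry":0,"rz":0,"dx":0,"dy":0,"dz":0,"claw":1},{"rx":0,"ry":0,"rz":0,"dx":0,"dy":0,"dz":0,"claw":1}]'; echo
python3 - <<'E'
from h import *
grab('wrist','w1')
E
```

```text
clock: 3.4
tool_pos: [0.5156, 0.0215, 0.007]
tcp_rot: [0.535, -0.464, 0.534, 0.462]
force: [-0.9, -1.3, 6.4]
grip_width: 0.493
```

View pics/w1.png

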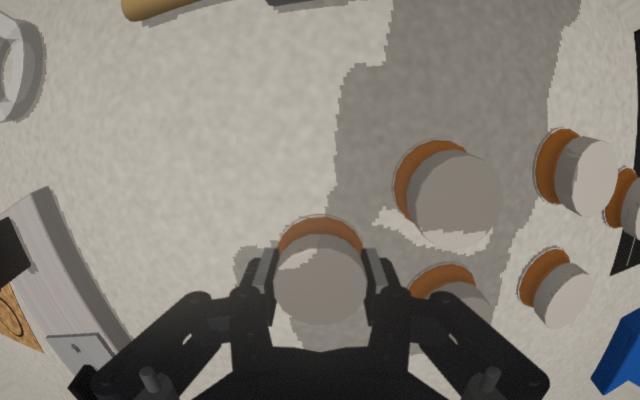

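```bash
python3 -m creep '[{"rx":0,"ry":0,"rz":0,"dx":0,"dy":0,"dz":25,"claw":1},{"rx":0,"ry":0,"rz":0,"dx":0,"dy":0,"dz":45,"claw":1},{"rx":0,"ry":0,"rz":0,"dx":0,"dy":0,"dz":45,"claw":1},{"rx":0,"ry":0,"rz":0,"dx":0,"dy":0,"dz":20,"claw":1},{"rx":0,"ry":0,"rz":0,"dx":4,"dy":-30,"dz":0,"claw":1},{"rx":0,"ry":0,"rz":0,"dx":4,"dy":-45,"dz":0,"claw":1},{"rx":0,"ry":0,"rz":0,"dx":4,"dy":-45,"dz":0,"claw":1},{"rx":0,"ry":0,"rz":0,"dx":4,"dy":-45,"dz":0,"claw":1},{"rx":0,"ry":0,"rz":0,"dx":4,"dy":-45,"dz":0,"claw":1},{"rx":0,"ry":0,"rz":0,"dx":4,"dy":-45,"dz":0,"claw":1},{"rx":0,"ry":0,"rz":0,"dx":4,"dy":-45,"dz":0,"claw":1},{"rx":0,"ry":0,"rz":0,"dx":4,"dy":-45,"dz":0,"claw":1},{"rx":0,"ry":0,"rz":0,"dx":4,"dy":-45,"dz":0,"claw":1},{"rx":0,"ry":0,"rz":0,"dx":4,"dy":-30,"dz":0,"claw":1},{"rx":0,"ry":0,"rz":0,"dx":0,"dy":-14,"dz":0,"claw":1},{"rx":0,"ry":0,"rz":0,"dx":0,"dy":0,"dz":0,"claw":1},{"rx":0,"ry":0,"rz":0,"dx":0,"dy":0,"dz":0,"claw":1}]';echo; python3 look.py scene
python3 - <<'E'
from h import *
grab('wrist','w2')
E
```

```text
clock: 5.15
tool_pos: [0.5541, -0.4106, 0.14]
tcp_rot: [0.535, -0.463, 0.534, 0.463]
force: [0.1, 0.6, -0.5]
grip_width: 0.491

clk 5.15 tcp [ 0.5541 -0.4106  0.14  ] zyaw 81.81 down [-0.001  0.001 -1.   ] grip 0.491 F [ 0.1  0.6 -0.5] q [-0.81  0.52  1.32  0.    1.3  -2.24]
scene jar [0.4846 0.0902] z 0.033 matxy 
scene jar [0.5561 0.0931] z 0.034 matxy 
scene jar [0.4834 0.1779] z 0.034 matxy 
scene jar [0.5635 0.1769] z 0.034 matxy 
scene jar [0.5145 0.2531] z 0.034 matxy 
scene fin 118 top [ 0.479  -0.191   0.0549] ext [0.04  0.018 0.027]
scene fin 114 top [ 0.6056 -0.1719  0.0535] ext [0.039 0.016 0.026]
```

View pics/w2.png

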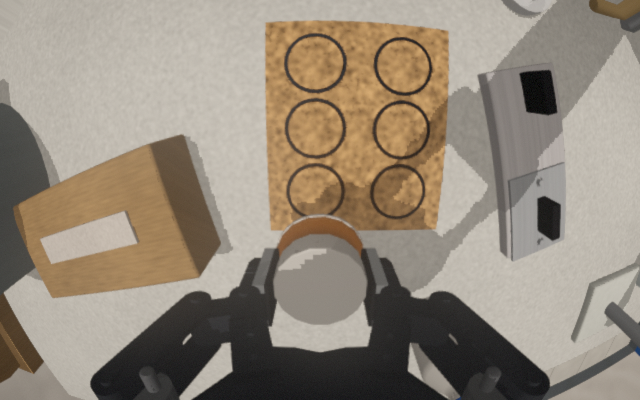

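Run:
```python
from h import *
cp=campose('wrist'); print(onplane('wrist',[[315,190],[315,128],[315,63],[398,192],[401,130],[403,66]],0,cp).round(4))
```

```text
[[ 0.555  -0.4148  0.    ]
 [ 0.4971 -0.4063  0.    ]
 [ 0.4383 -0.3979  0.    ]
 [ 0.5681 -0.3354  0.    ]
 [ 0.5086 -0.3276  0.    ]
 [ 0.4493 -0.3188  0.    ]]
```

```bash
python3 -m creep '[{"rx":0,"ry":0,"rz":0,"dx":1,"dy":-2,"dz":-40,"claw":1},{"rx":0,"ry":0,"rz":0,"dx":0,"dy":0,"dz":-45,"claw":1},{"rx":0,"ry":0,"rz":0,"dx":0,"dy":0,"dz":-30,"claw":1},{"rx":0,"ry":0,"rz":0,"dx":0,"dy":0,"dz":-12,"claw":1},{"rx":0,"ry":0,"rz":0,"dx":0,"dy":0,"dz":-5,"claw":1},{"rx":0,"ry":0,"rz":0,"dx":0,"dy":0,"dz":0,"claw":1},{"rx":0,"ry":0,"rz":0,"dx":0,"dy":0,"dz":0,"claw":0.25},{"rx":0,"ry":0,"rz":0,"dx":0,"dy":0,"dz":0,"claw":0.25},{"rx":0,"ry":0,"rz":0,"dx":0,"dy":0,"dz":0,"claw":0.25},{"rx":0,"ry":0,"rz":0,"dx":0,"dy":0,"dz":30,"claw":0.25},{"rx":0,"ry":0,"rz":0,"dx":0,"dy":0,"dz":45,"claw":0.25},{"rx":0,"ry":0,"rz":0,"dx":0,"dy":0,"dz":45,"claw":0.25}]';echo; python3 look.py scene
```

```text
clock: 6.45
tool_pos: [0.5547, -0.4137, 0.1296]
tcp_rot: [0.535, -0.462, 0.535, 0.463]
force: [1.0, -1.5, 0.9]
grip_width: 0.749

clk 6.45 tcp [ 0.5547 -0.4137  0.1296] zyaw 81.76 down [-0.001  0.001 -1.   ] grip 0.749 F [ 1.  -1.5  0.9] q [-0.81  0.54  1.32  0.    1.28 -2.24]
scene jar [ 0.5558 -0.4111] z 0.033 matxy [ 0.06  -0.039]
scene jar [0.4846 0.0899] z 0.033 matxy 
scene jar [0.5563 0.0935] z 0.034 matxy 
scene jar [0.4838 0.1777] z 0.034 matxy 
scene jar [0.5634 0.1771] z 0.034 matxy 
scene jar [0.5147 0.253 ] z 0.034 matxy 
scene fin 120 top [ 0.4801 -0.1908  0.0554] ext [0.04  0.017 0.029]
scene fin 113 top [ 0.6054 -0.172   0.0537] ext [0.04  0.014 0.027]
```

```bash
python3 -m creep '[{"rx":0,"ry":0,"rz":0,"dx":-6,"dy":30,"dz":0,"claw":0.25},{"rx":0,"ry":0,"rz":0,"dx":-6,"dy":45,"dz":0,"claw":0.25},{"rx":0,"ry":0,"rz":0,"dx":-6,"dy":45,"dz":0,"claw":0.25},{"rx":0,"ry":0,"rz":0,"dx":-6,"dy":45,"dz":0,"claw":0.25},{"rx":0,"ry":0,"rz":0,"dx":-6,"dy":45,"dz":0,"claw":0.25},{"rx":0,"ry":0,"rz":0,"dx":-6,"dy":45,"dz":0,"claw":0.25},{"rx":0,"ry":0,"rz":0,"dx":-6,"dy":45,"dz":0,"claw":0.25},{"rx":0,"ry":0,"rz":0,"dx":-6,"dy":45,"dz":0,"claw":0.25},{"rx":0,"ry":0,"rz":0,"dx":-6,"dy":45,"dz":0,"claw":0.25},{"rx":0,"ry":0,"rz":0,"dx":-6,"dy":45,"dz":0,"claw":0.25},{"rx":0,"ry":0,"rz":0,"dx":-6,"dy":45,"dz":0,"claw":0.25},{"rx":0,"ry":0,"rz":0,"dx":-4,"dy":22,"dz":0,"claw":0.25},{"rx":0,"ry":0,"rz":0,"dx":0,"dy":0,"dz":0,"claw":0.25}]';echo; python3 look.py scene
```

```text
clock: 7.8
tool_pos: [0.4846, 0.0905, 0.1288]
tcp_rot: [0.534, -0.464, 0.533, 0.464]
force: [-0.0, 0.0, 0.6]
grip_width: 0.754

clk 7.80 tcp [0.4846 0.0905 0.1288] zyaw 82.01 down [ 0.001  0.001 -1.   ] grip 0.754 F [-0.   0.   0.6] q [-0.06  0.05  1.93  0.    1.16 -1.49]
scene jar [ 0.5557 -0.4117] z 0.033 matxy [ 0.059 -0.04 ]
scene jar [0.4844 0.0897] z 0.034 matxy 
scene jar [0.5563 0.0935] z 0.034 matxy 
scene jar [0.4838 0.1779] z 0.034 matxy 
scene jar [0.5636 0.1773] z 0.034 matxy 
scene jar [0.5144 0.2533] z 0.034 matxy 
scene fin 116 top [ 0.4786 -0.191   0.0554] ext [0.039 0.018 0.028]
scene fin 114 top [ 0.607  -0.1712  0.0542] ext [0.041 0.015 0.027]
```

```bash
python3 -m creep '[{"rx":0,"ry":0,"rz":0,"dx":0,"dy":-2.5,"dz":-40,"claw":0.25},{"rx":0,"ry":0,"rz":0,"dx":0,"dy":0,"dz":-40,"claw":0.25},{"rx":0,"ry":0,"rz":0,"dx":0,"dy":0,"dz":-30,"claw":0.25},{"rx":0,"ry":0,"rz":0,"dx":0,"dy":0,"dz":-13,"claw":0.25},{"rx":0,"ry":0,"rz":0,"dx":0,"dy":0,"dz":0,"claw":0.25},{"rx":0,"ry":0,"rz":0,"dx":0,"dy":0,"dz":0,"claw":1},{"rx":0,"ry":0,"rz":0,"dx":0,"dy":0,"dz":0,"claw":1},{"rx":0,"ry":0,"rz":0,"dx":0,"dy":0,"dz":0,"claw":1},{"rx":0,"ry":0,"rz":0,"dx":0,"dy":0,"dz":0,"claw":1},{"rx":0,"ry":0,"rz":0,"dx":0,"dy":0,"dz":25,"claw":1},{"rx":0,"ry":0,"rz":0,"dx":0,"dy":0,"dz":45,"claw":1},{"rx":0,"ry":0,"rz":0,"dx":0,"dy":0,"dz":45,"claw":1},{"rx":0,"ry":0,"rz":0,"dx":0,"dy":0,"dz":10,"claw":1}]';echo; python3 -m creep '[{"rx":0,"ry":0,"rz":0,"dx":1,"dy":-30,"dz":0,"claw":1},{"rx":0,"ry":0,"rz":0,"dx":1,"dy":-45,"dz":0,"claw":1},{"rx":0,"ry":0,"rz":0,"dx":1,"dy":-45,"dz":0,"claw":1},{"rx":0,"ry":0,"rz":0,"dx":1,"dy":-45,"dz":0,"claw":1},{"rx":0,"ry":0,"rz":0,"dx":1,"dy":-45,"dz":0,"claw":1},{"rx":0,"ry":0,"rz":0,"dx":1,"dy":-45,"dz":0,"claw":1},{"rx":0,"ry":0,"rz":0,"dx":1,"dy":-45,"dz":0,"claw":1},{"rx":0,"ry":0,"rz":0,"dx":1,"dy":-45,"dz":0,"claw":1},{"rx":0,"ry":0,"rz":0,"dx":1,"dy":-45,"dz":0,"claw":1},{"rx":0,"ry":0,"rz":0,"dx":1,"dy":-45,"dz":0,"claw":1},{"rx":0,"ry":0,"rz":0,"dx":1,"dy":-40,"dz":0,"claw":1},{"rx":0,"ry":0,"rz":0,"dx":1,"dy":-18,"dz":0,"claw":1},{"rx":0,"ry":0,"rz":0,"dx":0,"dy":0,"dz":0,"claw":1}]';echo; python3 look.py scene
```

```text
clock: 9.15
tool_pos: [0.4889, 0.0854, 0.1365]
tcp_rot: [0.537, -0.466, 0.532, 0.46]
force: [1.2, 0.4, -0.6]
grip_width: 0.497

clock: 10.45
tool_pos: [0.4964, -0.4098, 0.1296]
tcp_rot: [0.535, -0.462, 0.535, 0.462]
force: [-0.5, 0.4, -0.6]
grip_width: 0.493

clk 10.45 tcp [ 0.4964 -0.4098  0.1296] zyaw 81.62 down [-0. -0. -1.] grip 0.493 F [-0.5  0.4 -0.6] q [-0.88  0.42  1.48 -0.    1.24 -2.3 ]
scene jar [ 0.5554 -0.4121] z 0.033 matxy [ 0.059 -0.04 ]
scene jar [0.5563 0.0937] z 0.034 matxy 
scene jar [0.4836 0.1785] z 0.034 matxy 
scene jar [0.5634 0.1769] z 0.034 matxy 
scene jar [0.5148 0.2532] z 0.034 matxy 
scene fin 118 top [ 0.4792 -0.1916  0.0557] ext [0.041 0.016 0.029]
scene fin 116 top [ 0.6057 -0.1719  0.0533] ext [0.041 0.017 0.027]
```

```bash
python3 -m creep '[{"rx":0,"ry":0,"rz":0,"dx":0,"dy":4.5,"dz":-40,"claw":1},{"rx":0,"ry":0,"rz":0,"dx":0,"dy":0,"dz":-40,"claw":1},{"rx":0,"ry":0,"rz":0,"dx":0,"dy":0,"dz":-25,"claw":1},{"rx":0,"ry":0,"rz":0,"dx":0,"dy":0,"dz":-12,"claw":1},{"rx":0,"ry":0,"rz":0,"dx":0,"dy":0,"dz":-5,"claw":1},{"rx":0,"ry":0,"rz":0,"dx":0,"dy":0,"dz":0,"claw":1},{"rx":0,"ry":0,"rz":0,"dx":0,"dy":0,"dz":0,"claw":0.25},{"rx":0,"ry":0,"rz":0,"dx":0,"dy":0,"dz":0,"claw":0.25},{"rx":0,"ry":0,"rz":0,"dx":0,"dy":0,"dz":0,"claw":0.25},{"rx":0,"ry":0,"rz":0,"dx":0,"dy":0,"dz":30,"claw":0.25},{"rx":0,"ry":0,"rz":0,"dx":0,"dy":0,"dz":45,"claw":0.25},{"rx":0,"ry":0,"rz":0,"dx":0,"dy":0,"dz":45,"claw":0.25}]';echo;  python3 -m creep '[{"rx":0,"ry":0,"rz":0,"dx":5,"dy":30,"dz":0,"claw":0.25},{"rx":0,"ry":0,"rz":0,"dx":5,"dy":45,"dz":0,"claw":0.25},{"rx":0,"ry":0,"rz":0,"dx":5,"dy":45,"dz":0,"claw":0.25},{"rx":0,"ry":0,"rz":0,"dx":5,"dy":45,"dz":0,"claw":0.25},{"rx":0,"ry":0,"rz":0,"dx":5,"dy":45,"dz":0,"claw":0.25},{"rx":0,"ry":0,"rz":0,"dx":5,"dy":45,"dz":0,"claw":0.25},{"rx":0,"ry":0,"rz":0,"dx":5,"dy":45,"dz":0,"claw":0.25},{"rx":0,"ry":0,"rz":0,"dx":5,"dy":45,"dz":0,"claw":0.25},{"rx":0,"ry":0,"rz":0,"dx":5,"dy":45,"dz":0,"claw":0.25},{"rx":0,"ry":0,"rz":0,"dx":5,"dy":45,"dz":0,"claw":0.25},{"rx":0,"ry":0,"rz":0,"dx":5,"dy":41,"dz":0,"claw":0.25},{"rx":0,"ry":0,"rz":0,"dx":4,"dy":20,"dz":0,"claw":0.25},{"rx":0,"ry":0,"rz":0,"dx":0,"dy":0,"dz":0,"claw":0.25}]';echo; python3 look.py scene
```

```text
clock: 11.7
tool_pos: [0.4967, -0.4027, 0.1294]
tcp_rot: [0.535, -0.462, 0.535, 0.463]
force: [0.9, -0.4, -0.2]
grip_width: 0.748

clock: 13.0
tool_pos: [0.5564, 0.0955, 0.1288]
tcp_rot: [0.534, -0.464, 0.533, 0.464]
force: [0.1, -0.4, 0.3]
grip_width: 0.748

clk 13.00 tcp [0.5564 0.0955 0.1288] zyaw 81.99 down [ 0.001  0.001 -1.   ] grip 0.748 F [ 0.1 -0.4  0.3] q [-0.04  0.23  1.73  0.    1.18 -1.48]
scene jar [ 0.4949 -0.3992] z 0.033 matxy [-0.002 -0.036]
scene jar [ 0.5556 -0.4109] z 0.033 matxy [ 0.059 -0.039]
scene jar [0.5561 0.0935] z 0.034 matxy 
scene jar [0.4836 0.1774] z 0.034 matxy 
scene jar [0.5635 0.1763] z 0.034 matxy 
scene jar [0.5146 0.253 ] z 0.034 matxy 
scene fin 116 top [ 0.4786 -0.1903  0.0556] ext [0.04  0.014 0.029]
scene fin 115 top [ 0.6072 -0.1711  0.0535] ext [0.04  0.014 0.026]
```

```bash
python3 -m creep '[{"rx":0,"ry":0,"rz":0,"dx":0,"dy":-1.5,"dz":-40,"claw":0.25},{"rx":0,"ry":0,"rz":0,"dx":0,"dy":0,"dz":-40,"claw":0.25},{"rx":0,"ry":0,"rz":0,"dx":0,"dy":0,"dz":-30,"claw":0.25},{"rx":0,"ry":0,"rz":0,"dx":0,"dy":0,"dz":-13,"claw":0.25},{"rx":0,"ry":0,"rz":0,"dx":0,"dy":0,"dz":0,"claw":0.25},{"rx":0,"ry":0,"rz":0,"dx":0,"dy":0,"dz":0,"claw":1},{"rx":0,"ry":0,"rz":0,"dx":0,"dy":0,"dz":0,"claw":1},{"rx":0,"ry":0,"rz":0,"dx":0,"dy":0,"dz":0,"claw":1},{"rx":0,"ry":0,"rz":0,"dx":0,"dy":0,"dz":0,"claw":1},{"rx":0,"ry":0,"rz":0,"dx":0,"dy":0,"dz":25,"claw":1},{"rx":0,"ry":0,"rz":0,"dx":0,"dy":0,"dz":45,"claw":1},{"rx":0,"ry":0,"rz":0,"dx":0,"dy":0,"dz":45,"claw":1},{"rx":0,"ry":0,"rz":0,"dx":0,"dy":0,"dz":10,"claw":1}]';echo; python3 -m creep '[{"rx":0,"ry":0,"rz":0,"dx":-10,"dy":-30,"dz":0,"claw":1},{"rx":0,"ry":0,"rz":0,"dx":-10,"dy":-45,"dz":0,"claw":1},{"rx":0,"ry":0,"rz":0,"dx":-10,"dy":-45,"dz":0,"claw":1},{"rx":0,"ry":0,"rz":0,"dx":-10,"dy":-45,"dz":0,"claw":1},{"rx":0,"ry":0,"rz":0,"dx":-10,"dy":-45,"dz":0,"claw":1},{"rx":0,"ry":0,"rz":0,"dx":-10,"dy":-45,"dz":0,"claw":1},{"rx":0,"ry":0,"rz":0,"dx":-10,"dy":-45,"dz":0,"claw":1},{"rx":0,"ry":0,"rz":0,"dx":-10,"dy":-45,"dz":0,"claw":1},{"rx":0,"ry":0,"rz":0,"dx":-10,"dy":-45,"dz":0,"claw":1},{"rx":0,"ry":0,"rz":0,"dx":-10,"dy":-45,"dz":0,"claw":1},{"rx":0,"ry":0,"rz":0,"dx":-10,"dy":-35,"dz":0,"claw":1},{"rx":0,"ry":0,"rz":0,"dx":-9,"dy":-18,"dz":0,"claw":1},{"rx":0,"ry":0,"rz":0,"dx":0,"dy":0,"dz":0,"claw":1}]';echo; python3 look.py scene
```

```text
clock: 14.35
tool_pos: [0.56, 0.0915, 0.1371]
tcp_rot: [0.537, -0.466, 0.532, 0.46]
force: [1.1, -0.0, -1.5]
grip_width: 0.496

clock: 15.65
tool_pos: [0.4357, -0.3988, 0.13]
tcp_rot: [0.535, -0.462, 0.536, 0.462]
force: [0.3, 0.3, -0.6]
grip_width: 0.492

clk 15.65 tcp [ 0.4357 -0.3988  0.13  ] zyaw 81.58 down [-0. -0. -1.] grip 0.492 F [ 0.3  0.3 -0.6] q [-0.95  0.29  1.65 -0.    1.2  -2.37]
scene jar [ 0.4951 -0.3989] z 0.033 matxy [-0.002 -0.036]
scene jar [ 0.5559 -0.4112] z 0.033 matxy [ 0.06 -0.04]
scene jar [0.4841 0.1776] z 0.034 matxy 
scene jar [0.5634 0.1771] z 0.034 matxy 
scene jar [0.5147 0.2533] z 0.034 matxy 
scene fin 118 top [ 0.4786 -0.1908  0.0557] ext [0.041 0.017 0.029]
scene fin 115 top [ 0.6071 -0.1718  0.0533] ext [0.04  0.019 0.026]
```

```bash
python3 -m creep '[{"rx":0,"ry":0,"rz":0,"dx":0,"dy":0,"dz":-40,"claw":1},{"rx":0,"ry":0,"rz":0,"dx":0,"dy":0,"dz":-40,"claw":1},{"rx":0,"ry":0,"rz":0,"dx":0,"dy":0,"dz":-25,"claw":1},{"rx":0,"ry":0,"rz":0,"dx":0,"dy":0,"dz":-12,"claw":1},{"rx":0,"ry":0,"rz":0,"dx":0,"dy":0,"dz":-5,"claw":1},{"rx":0,"ry":0,"rz":0,"dx":0,"dy":0,"dz":0,"claw":1},{"rx":0,"ry":0,"rz":0,"dx":0,"dy":0,"dz":0,"claw":0.25},{"rx":0,"ry":0,"rz":0,"dx":0,"dy":0,"dz":0,"claw":0.25},{"rx":0,"ry":0,"rz":0,"dx":0,"dy":0,"dz":0,"claw":0.25},{"rx":0,"ry":0,"rz":0,"dx":0,"dy":0,"dz":30,"claw":0.25},{"rx":0,"ry":0,"rz":0,"dx":0,"dy":0,"dz":45,"claw":0.25},{"rx":0,"ry":0,"rz":0,"dx":0,"dy":0,"dz":45,"claw":0.25}]';echo;  python3 -m creep '[{"rx":0,"ry":0,"rz":0,"dx":4,"dy":30,"dz":0,"claw":0.25},{"rx":0,"ry":0,"rz":0,"dx":4,"dy":45,"dz":0,"claw":0.25},{"rx":0,"ry":0,"rz":0,"dx":4,"dy":45,"dz":0,"claw":0.25},{"rx":0,"ry":0,"rz":0,"dx":4,"dy":45,"dz":0,"claw":0.25},{"rx":0,"ry":0,"rz":0,"dx":4,"dy":45,"dz":0,"claw":0.25},{"rx":0,"ry":0,"rz":0,"dx":4,"dy":45,"dz":0,"claw":0.25},{"rx":0,"ry":0,"rz":0,"dx":4,"dy":45,"dz":0,"claw":0.25},{"rx":0,"ry":0,"rz":0,"dx":4,"dy":45,"dz":0,"claw":0.25},{"rx":0,"ry":0,"rz":0,"dx":4,"dy":45,"dz":0,"claw":0.25},{"rx":0,"ry":0,"rz":0,"dx":4,"dy":45,"dz":0,"claw":0.25},{"rx":0,"ry":0,"rz":0,"dx":4,"dy":45,"dz":0,"claw":0.25},{"rx":0,"ry":0,"rz":0,"dx":3,"dy":45,"dz":0,"claw":0.25},{"rx":0,"ry":0,"rz":0,"dx":0,"dy":31,"dz":0,"claw":0.25},{"rx":0,"ry":0,"rz":0,"dx":0,"dy":16,"dz":0,"claw":0.25},{"rx":0,"ry":0,"rz":0,"dx":0,"dy":0,"dz":0,"claw":0.25}]';echo; python3 look.py scene
```

```text
clock: 16.9
tool_pos: [0.4367, -0.3961, 0.1295]
tcp_rot: [0.535, -0.462, 0.535, 0.463]
force: [0.6, -1.0, 0.9]
grip_width: 0.749

clock: 18.4
tool_pos: [0.484, 0.1773, 0.1287]
tcp_rot: [0.534, -0.464, 0.534, 0.464]
force: [-0.1, -0.2, 0.0]
grip_width: 0.747

clk 18.40 tcp [0.484  0.1773 0.1287] zyaw 81.95 down [ 0.001  0.    -1.   ] grip 0.747 F [-0.1 -0.2  0. ] q [ 0.12  0.11  1.86  0.    1.17 -1.31]
scene jar [ 0.4367 -0.3932] z 0.033 matxy [-0.061 -0.039]
scene jar [ 0.4941 -0.3992] z 0.033 matxy [-0.003 -0.037]
scene jar [ 0.5562 -0.4107] z 0.033 matxy [ 0.06  -0.039]
scene jar [0.4837 0.1779] z 0.034 matxy 
scene jar [0.5638 0.1769] z 0.034 matxy 
scene jar [0.515 0.253] z 0.034 matxy 
scene fin 116 top [ 0.4798 -0.1907  0.0557] ext [0.04  0.019 0.029]
scene fin 119 top [ 0.6053 -0.1719  0.0537] ext [0.041 0.015 0.027]
```

```bash
python3 -m creep '[{"rx":0,"ry":0,"rz":0,"dx":0,"dy":0,"dz":-40,"claw":0.25},{"rx":0,"ry":0,"rz":0,"dx":0,"dy":0,"dz":-40,"claw":0.25},{"rx":0,"ry":0,"rz":0,"dx":0,"dy":0,"dz":-30,"claw":0.25},{"rx":0,"ry":0,"rz":0,"dx":0,"dy":0,"dz":-13,"claw":0.25},{"rx":0,"ry":0,"rz":0,"dx":0,"dy":0,"dz":0,"claw":0.25},{"rx":0,"ry":0,"rz":0,"dx":0,"dy":0,"dz":0,"claw":1},{"rx":0,"ry":0,"rz":0,"dx":0,"dy":0,"dz":0,"claw":1},{"rx":0,"ry":0,"rz":0,"dx":0,"dy":0,"dz":0,"claw":1},{"rx":0,"ry":0,"rz":0,"dx":0,"dy":0,"dz":0,"claw":1},{"rx":0,"ry":0,"rz":0,"dx":0,"dy":0,"dz":25,"claw":1},{"rx":0,"ry":0,"rz":0,"dx":0,"dy":0,"dz":45,"claw":1},{"rx":0,"ry":0,"rz":0,"dx":0,"dy":0,"dz":45,"claw":1},{"rx":0,"ry":0,"rz":0,"dx":0,"dy":0,"dz":10,"claw":1}]';echo; python3 -m creep '[{"rx":0,"ry":0,"rz":0,"dx":-3,"dy":-30,"dz":0,"claw":1},{"rx":0,"ry":0,"rz":0,"dx":-3,"dy":-45,"dz":0,"claw":1},{"rx":0,"ry":0,"rz":0,"dx":-3,"dy":-45,"dz":0,"claw":1},{"rx":0,"ry":0,"rz":0,"dx":-3,"dy":-45,"dz":0,"claw":1},{"rx":0,"ry":0,"rz":0,"dx":-3,"dy":-45,"dz":0,"claw":1},{"rx":0,"ry":0,"rz":0,"dx":-3,"dy":-45,"dz":0,"claw":1},{"rx":0,"ry":0,"rz":0,"dx":-3,"dy":-45,"dz":0,"claw":1},{"rx":0,"ry":0,"rz":0,"dx":-3,"dy":-45,"dz":0,"claw":1},{"rx":0,"ry":0,"rz":0,"dx":-3,"dy":-45,"dz":0,"claw":1},{"rx":0,"ry":0,"rz":0,"dx":-3,"dy":-45,"dz":0,"claw":1},{"rx":0,"ry":0,"rz":0,"dx":-3,"dy":-38,"dz":0,"claw":1},{"rx":0,"ry":0,"rz":0,"dx":-2,"dy":-19,"dz":0,"claw":1},{"rx":0,"ry":0,"rz":0,"dx":0,"dy":0,"dz":0,"claw":1}]';echo; python3 look.py scene
```

```text
clock: 19.75
tool_pos: [0.4879, 0.1761, 0.1367]
tcp_rot: [0.538, -0.465, 0.531, 0.461]
force: [1.3, -0.3, 0.0]
grip_width: 0.494

clock: 21.05
tool_pos: [0.4486, -0.3183, 0.13]
tcp_rot: [0.535, -0.462, 0.535, 0.462]
force: [1.0, 0.1, -1.3]
grip_width: 0.492

clk 21.05 tcp [ 0.4486 -0.3183  0.13  ] zyaw 81.62 down [-0. -0. -1.] grip 0.492 F [ 1.   0.1 -1.3] q [-0.84  0.19  1.77 -0.    1.18 -2.26]
scene jar [ 0.4359 -0.3926] z 0.033 matxy [-0.062 -0.038]
scene jar [ 0.4944 -0.3998] z 0.033 matxy [-0.003 -0.037]
scene jar [ 0.5563 -0.4114] z 0.033 matxy [ 0.06 -0.04]
scene jar [0.5634 0.177 ] z 0.034 matxy 
scene jar [0.5147 0.2534] z 0.034 matxy 
scene fin 115 top [ 0.479  -0.1908  0.0555] ext [0.04  0.016 0.028]
scene fin 117 top [ 0.6064 -0.1716  0.0532] ext [0.041 0.016 0.026]
```

```bash
python3 -m creep '[{"rx":0,"ry":0,"rz":0,"dx":0,"dy":0,"dz":-40,"claw":1},{"rx":0,"ry":0,"rz":0,"dx":0,"dy":0,"dz":-40,"claw":1},{"rx":0,"ry":0,"rz":0,"dx":0,"dy":0,"dz":-25,"claw":1},{"rx":0,"ry":0,"rz":0,"dx":0,"dy":0,"dz":-12,"claw":1},{"rx":0,"ry":0,"rz":0,"dx":0,"dy":0,"dz":-5,"claw":1},{"rx":0,"ry":0,"rz":0,"dx":0,"dy":0,"dz":0,"claw":1},{"rx":0,"ry":0,"rz":0,"dx":0,"dy":0,"dz":0,"claw":0.25},{"rx":0,"ry":0,"rz":0,"dx":0,"dy":0,"dz":0,"claw":0.25},{"rx":0,"ry":0,"rz":0,"dx":0,"dy":0,"dz":0,"claw":0.25},{"rx":0,"ry":0,"rz":0,"dx":0,"dy":0,"dz":30,"claw":0.25},{"rx":0,"ry":0,"rz":0,"dx":0,"dy":0,"dz":45,"claw":0.25},{"rx":0,"ry":0,"rz":0,"dx":0,"dy":0,"dz":45,"claw":0.25}]';echo;  python3 -m creep '[{"rx":0,"ry":0,"rz":0,"dx":9,"dy":30,"dz":0,"claw":0.25},{"rx":0,"ry":0,"rz":0,"dx":9,"dy":45,"dz":0,"claw":0.25},{"rx":0,"ry":0,"rz":0,"dx":9,"dy":45,"dz":0,"claw":0.25},{"rx":0,"ry":0,"rz":0,"dx":9,"dy":45,"dz":0,"claw":0.25},{"rx":0,"ry":0,"rz":0,"dx":9,"dy":45,"dz":0,"claw":0.25},{"rx":0,"ry":0,"rz":0,"dx":9,"dy":45,"dz":0,"claw":0.25},{"rx":0,"ry":0,"rz":0,"dx":9,"dy":45,"dz":0,"claw":0.25},{"rx":0,"ry":0,"rz":0,"dx":9,"dy":45,"dz":0,"claw":0.25},{"rx":0,"ry":0,"rz":0,"dx":9,"dy":45,"dz":0,"claw":0.25},{"rx":0,"ry":0,"rz":0,"dx":9,"dy":45,"dz":0,"claw":0.25},{"rx":0,"ry":0,"rz":0,"dx":9,"dy":37,"dz":0,"claw":0.25},{"rx":0,"ry":0,"rz":0,"dx":9,"dy":19,"dz":0,"claw":0.25},{"rx":0,"ry":0,"rz":0,"dx":7,"dy":0,"dz":0,"claw":0.25},{"rx":0,"ry":0,"rz":0,"dx":0,"dy":0,"dz":0,"claw":0.25}]';echo; python3 look.py scene
```

```text
clock: 22.3
tool_pos: [0.4486, -0.3162, 0.1295]
tcp_rot: [0.535, -0.462, 0.535, 0.463]
force: [1.4, -1.2, 0.4]
grip_width: 0.747

clock: 23.7
tool_pos: [0.5649, 0.1741, 0.1286]
tcp_rot: [0.535, -0.463, 0.534, 0.463]
force: [0.0, 0.1, -0.0]
grip_width: 0.751

clk 23.70 tcp [0.5649 0.1741 0.1286] zyaw 81.8 down [ 0.001 -0.    -1.   ] grip 0.751 F [ 0.   0.1 -0. ] q [ 0.1   0.3   1.65 -0.    1.2  -1.33]
scene jar [ 0.4358 -0.393 ] z 0.033 matxy [-0.062 -0.039]
scene jar [ 0.4943 -0.399 ] z 0.033 matxy [-0.003 -0.036]
scene jar [ 0.556 -0.411] z 0.033 matxy [ 0.06  -0.039]
scene jar [ 0.4476 -0.3122] z 0.033 matxy [-0.062  0.043]
scene jar [0.5634 0.1768] z 0.034 matxy 
scene jar [0.5149 0.253 ] z 0.034 matxy 
scene fin 118 top [ 0.4785 -0.1908  0.0546] ext [0.039 0.017 0.027]
scene fin 117 top [ 0.607  -0.172   0.0538] ext [0.04  0.013 0.027]
```

```bash
python3 -m creep '[{"rx":0,"ry":0,"rz":0,"dx":0,"dy":0,"dz":-40,"claw":0.25},{"rx":0,"ry":0,"rz":0,"dx":0,"dy":0,"dz":-40,"claw":0.25},{"rx":0,"ry":0,"rz":0,"dx":0,"dy":0,"dz":-30,"claw":0.25},{"rx":0,"ry":0,"rz":0,"dx":0,"dy":0,"dz":-13,"claw":0.25},{"rx":0,"ry":0,"rz":0,"dx":0,"dy":0,"dz":0,"claw":0.25},{"rx":0,"ry":0,"rz":0,"dx":0,"dy":0,"dz":0,"claw":1},{"rx":0,"ry":0,"rz":0,"dx":0,"dy":0,"dz":0,"claw":1},{"rx":0,"ry":0,"rz":0,"dx":0,"dy":0,"dz":0,"claw":1},{"rx":0,"ry":0,"rz":0,"dx":0,"dy":0,"dz":0,"claw":1},{"rx":0,"ry":0,"rz":0,"dx":0,"dy":0,"dz":25,"claw":1},{"rx":0,"ry":0,"rz":0,"dx":0,"dy":0,"dz":45,"claw":1},{"rx":0,"ry":0,"rz":0,"dx":0,"dy":0,"dz":45,"claw":1},{"rx":0,"ry":0,"rz":0,"dx":0,"dy":0,"dz":10,"claw":1}]';echo; python3 -m creep '[{"rx":0,"ry":0,"rz":0,"dx":-5,"dy":-30,"dz":0,"claw":1},{"rx":0,"ry":0,"rz":0,"dx":-5,"dy":-45,"dz":0,"claw":1},{"rx":0,"ry":0,"rz":0,"dx":-5,"dy":-45,"dz":0,"claw":1},{"rx":0,"ry":0,"rz":0,"dx":-5,"dy":-45,"dz":0,"claw":1},{"rx":0,"ry":0,"rz":0,"dx":-5,"dy":-45,"dz":0,"claw":1},{"rx":0,"ry":0,"rz":0,"dx":-5,"dy":-45,"dz":0,"claw":1},{"rx":0,"ry":0,"rz":0,"dx":-5,"dy":-45,"dz":0,"claw":1},{"rx":0,"ry":0,"rz":0,"dx":-5,"dy":-45,"dz":0,"claw":1},{"rx":0,"ry":0,"rz":0,"dx":-5,"dy":-45,"dz":0,"claw":1},{"rx":0,"ry":0,"rz":0,"dx":-5,"dy":-45,"dz":0,"claw":1},{"rx":0,"ry":0,"rz":0,"dx":-5,"dy":-44,"dz":0,"claw":1},{"rx":0,"ry":0,"rz":0,"dx":0,"dy":-22,"dz":0,"claw":1},{"rx":0,"ry":0,"rz":0,"dx":0,"dy":0,"dz":0,"claw":1}]';echo; python3 look.py scene
```

```text
clock: 25.05
tool_pos: [0.568, 0.175, 0.1374]
tcp_rot: [0.538, -0.465, 0.531, 0.461]
force: [1.5, 0.2, 0.2]
grip_width: 0.492

clock: 26.35
tool_pos: [0.5084, -0.3296, 0.1302]
tcp_rot: [0.535, -0.462, 0.536, 0.462]
force: [-0.2, -0.1, -1.5]
grip_width: 0.491

clk 26.35 tcp [ 0.5084 -0.3296  0.1302] zyaw 81.57 down [ 0.    -0.001 -1.   ] grip 0.491 F [-0.2 -0.1 -1.5] q [-0.77  0.33  1.6  -0.    1.21 -2.2 ]
scene jar [ 0.4359 -0.3923] z 0.033 matxy [-0.062 -0.038]
scene jar [ 0.4948 -0.3999] z 0.033 matxy [-0.002 -0.037]
scene jar [ 0.5559 -0.4109] z 0.033 matxy [ 0.06  -0.039]
scene jar [ 0.448  -0.3116] z 0.033 matxy [-0.062  0.044]
scene jar [0.5147 0.2532] z 0.034 matxy 
scene fin 117 top [ 0.4797 -0.191   0.0553] ext [0.04  0.018 0.028]
scene fin 121 top [ 0.606  -0.1723  0.0534] ext [0.041 0.016 0.026]
```

```bash
python3 -m creep '[{"rx":0,"ry":0,"rz":0,"dx":0,"dy":0,"dz":-40,"claw":1},{"rx":0,"ry":0,"rz":0,"dx":0,"dy":0,"dz":-40,"claw":1},{"rx":0,"ry":0,"rz":0,"dx":0,"dy":0,"dz":-25,"claw":1},{"rx":0,"ry":0,"rz":0,"dx":0,"dy":0,"dz":-12,"claw":1},{"rx":0,"ry":0,"rz":0,"dx":0,"dy":0,"dz":-5,"claw":1},{"rx":0,"ry":0,"rz":0,"dx":0,"dy":0,"dz":0,"claw":1},{"rx":0,"ry":0,"rz":0,"dx":0,"dy":0,"dz":0,"claw":0.25},{"rx":0,"ry":0,"rz":0,"dx":0,"dy":0,"dz":0,"claw":0.25},{"rx":0,"ry":0,"rz":0,"dx":0,"dy":0,"dz":0,"claw":0.25},{"rx":0,"ry":0,"rz":0,"dx":0,"dy":0,"dz":30,"claw":0.25},{"rx":0,"ry":0,"rz":0,"dx":0,"dy":0,"dz":45,"claw":0.25},{"rx":0,"ry":0,"rz":0,"dx":0,"dy":0,"dz":45,"claw":0.25}]';echo;  python3 -m creep '[{"rx":0,"ry":0,"rz":0,"dx":2,"dy":30,"dz":0,"claw":0.25},{"rx":0,"ry":0,"rz":0,"dx":2,"dy":45,"dz":0,"claw":0.25},{"rx":0,"ry":0,"rz":0,"dx":2,"dy":45,"dz":0,"claw":0.25},{"rx":0,"ry":0,"rz":0,"dx":0,"dy":45,"dz":0,"claw":0.25},{"rx":0,"ry":0,"rz":0,"dx":0,"dy":45,"dz":0,"claw":0.25},{"rx":0,"ry":0,"rz":0,"dx":0,"dy":45,"dz":0,"claw":0.25},{"rx":0,"ry":0,"rz":0,"dx":0,"dy":45,"dz":0,"claw":0.25},{"rx":0,"ry":0,"rz":0,"dx":0,"dy":45,"dz":0,"claw":0.25},{"rx":0,"ry":0,"rz":0,"dx":0,"dy":45,"dz":0,"claw":0.25},{"rx":0,"ry":0,"rz":0,"dx":0,"dy":45,"dz":0,"claw":0.25},{"rx":0,"ry":0,"rz":0,"dx":0,"dy":45,"dz":0,"claw":0.25},{"rx":0,"ry":0,"rz":0,"dx":0,"dy":45,"dz":0,"claw":0.25},{"rx":0,"ry":0,"rz":0,"dx":0,"dy":36,"dz":0,"claw":0.25},{"rx":0,"ry":0,"rz":0,"dx":0,"dy":17,"dz":0,"claw":0.25},{"rx":0,"ry":0,"rz":0,"dx":0,"dy":0,"dz":0,"claw":0.25}]';echo; python3 look.py scene
```

```text
clock: 27.6
tool_pos: [0.5086, -0.3262, 0.1294]
tcp_rot: [0.535, -0.462, 0.535, 0.463]
force: [0.9, -0.7, 0.0]
grip_width: 0.751

clock: 29.1
tool_pos: [0.515, 0.2531, 0.1286]
tcp_rot: [0.534, -0.464, 0.534, 0.464]
force: [-0.2, -0.0, 0.3]
grip_width: 0.751

clk 29.10 tcp [0.515  0.2531 0.1286] zyaw 81.94 down [ 0.001  0.    -1.   ] grip 0.751 F [-0.2 -0.   0.3] q [ 0.25  0.25  1.7   0.    1.19 -1.18]
scene jar [ 0.4362 -0.3931] z 0.033 matxy [-0.061 -0.039]
scene jar [ 0.4943 -0.399 ] z 0.033 matxy [-0.003 -0.036]
scene jar [ 0.5552 -0.4111] z 0.033 matxy [ 0.059 -0.04 ]
scene jar [ 0.4479 -0.3125] z 0.033 matxy [-0.061  0.043]
scene jar [ 0.507  -0.3228] z 0.033 matxy [-0.002  0.041]
scene jar [0.5148 0.2533] z 0.034 matxy 
scene fin 117 top [ 0.4784 -0.1908  0.055 ] ext [0.041 0.016 0.028]
scene fin 114 top [ 0.6058 -0.1719  0.053 ] ext [0.04  0.015 0.026]
```

```bash
python3 -m creep '[{"rx":0,"ry":0,"rz":0,"dx":0,"dy":0,"dz":-40,"claw":0.25},{"rx":0,"ry":0,"rz":0,"dx":0,"dy":0,"dz":-40,"claw":0.25},{"rx":0,"ry":0,"rz":0,"dx":0,"dy":0,"dz":-30,"claw":0.25},{"rx":0,"ry":0,"rz":0,"dx":0,"dy":0,"dz":-13,"claw":0.25},{"rx":0,"ry":0,"rz":0,"dx":0,"dy":0,"dz":0,"claw":0.25},{"rx":0,"ry":0,"rz":0,"dx":0,"dy":0,"dz":0,"claw":1},{"rx":0,"ry":0,"rz":0,"dx":0,"dy":0,"dz":0,"claw":1},{"rx":0,"ry":0,"rz":0,"dx":0,"dy":0,"dz":0,"claw":1},{"rx":0,"ry":0,"rz":0,"dx":0,"dy":0,"dz":0,"claw":1},{"rx":0,"ry":0,"rz":0,"dx":0,"dy":0,"dz":25,"claw":1},{"rx":0,"ry":0,"rz":0,"dx":0,"dy":0,"dz":45,"claw":1},{"rx":0,"ry":0,"rz":0,"dx":0,"dy":0,"dz":45,"claw":1},{"rx":0,"ry":0,"rz":0,"dx":0,"dy":0,"dz":10,"claw":1}]';echo; python3 -m creep '[{"rx":0,"ry":0,"rz":0,"dx":0,"dy":-30,"dz":0,"claw":1},{"rx":0,"ry":0,"rz":0,"dx":0,"dy":-45,"dz":0,"claw":1},{"rx":0,"ry":0,"rz":0,"dx":0,"dy":-45,"dz":0,"claw":1},{"rx":0,"ry":0,"rz":0,"dx":0,"dy":-45,"dz":0,"claw":1},{"rx":0,"ry":0,"rz":0,"dx":0,"dy":-45,"dz":0,"claw":1},{"rx":0,"ry":0,"rz":0,"dx":0,"dy":-45,"dz":0,"claw":1},{"rx":0,"ry":0,"rz":0,"dx":7,"dy":-45,"dz":0,"claw":1},{"rx":0,"ry":0,"rz":0,"dx":8,"dy":-45,"dz":0,"claw":1},{"rx":0,"ry":0,"rz":0,"dx":8,"dy":-45,"dz":0,"claw":1},{"rx":0,"ry":0,"rz":0,"dx":8,"dy":-45,"dz":0,"claw":1},{"rx":0,"ry":0,"rz":0,"dx":8,"dy":-45,"dz":0,"claw":1},{"rx":0,"ry":0,"rz":0,"dx":7,"dy":-45,"dz":0,"claw":1},{"rx":0,"ry":0,"rz":0,"dx":7,"dy":-41,"dz":0,"claw":1},{"rx":0,"ry":0,"rz":0,"dx":0,"dy":-20,"dz":0,"claw":1},{"rx":0,"ry":0,"rz":0,"dx":0,"dy":0,"dz":0,"claw":1}]';echo; python3 look.py scene
```

```text
clock: 30.45
tool_pos: [0.5188, 0.2527, 0.1372]
tcp_rot: [0.538, -0.465, 0.531, 0.461]
force: [0.7, 0.1, -0.6]
grip_width: 0.494

clock: 31.95
tool_pos: [0.5675, -0.3374, 0.1298]
tcp_rot: [0.535, -0.462, 0.535, 0.462]
force: [0.1, 0.4, -1.4]
grip_width: 0.488

clk 31.95 tcp [ 0.5675 -0.3374  0.1298] zyaw 81.59 down [-0.    -0.001 -1.   ] grip 0.488 F [ 0.1  0.4 -1.4] q [-0.72  0.46  1.43 -0.    1.25 -2.14]
scene jar [ 0.436 -0.392] z 0.033 matxy [-0.062 -0.038]
scene jar [ 0.4942 -0.3992] z 0.033 matxy [-0.003 -0.037]
scene jar [ 0.5562 -0.4114] z 0.033 matxy [ 0.06 -0.04]
scene jar [ 0.448  -0.3124] z 0.033 matxy [-0.061  0.043]
scene jar [ 0.5069 -0.3231] z 0.033 matxy [-0.002  0.041]
scene fin 115 top [ 0.4783 -0.19    0.0557] ext [0.037 0.018 0.028]
scene fin 116 top [ 0.6056 -0.1716  0.0532] ext [0.04  0.015 0.026]
```

```bash
python3 -m creep '[{"rx":0,"ry":0,"rz":0,"dx":0,"dy":0,"dz":-40,"claw":1},{"rx":0,"ry":0,"rz":0,"dx":0,"dy":0,"dz":-40,"claw":1},{"rx":0,"ry":0,"rz":0,"dx":0,"dy":0,"dz":-25,"claw":1},{"rx":0,"ry":0,"rz":0,"dx":0,"dy":0,"dz":-12,"claw":1},{"rx":0,"ry":0,"rz":0,"dx":0,"dy":0,"dz":-5,"claw":1},{"rx":0,"ry":0,"rz":0,"dx":0,"dy":0,"dz":0,"claw":1},{"rx":0,"ry":0,"rz":0,"dx":0,"dy":0,"dz":0,"claw":0.25},{"rx":0,"ry":0,"rz":0,"dx":0,"dy":0,"dz":0,"claw":0.25},{"rx":0,"ry":0,"rz":0,"dx":0,"dy":0,"dz":0,"claw":0.25},{"rx":0,"ry":0,"rz":0,"dx":0,"dy":0,"dz":30,"claw":0.25},{"rx":0,"ry":0,"rz":0,"dx":0,"dy":0,"dz":45,"claw":0.25},{"rx":0,"ry":0,"rz":0,"dx":0,"dy":0,"dz":45,"claw":0.25},{"rx":0,"ry":0,"rz":0.7,"dx":8,"dy":34,"dz":5,"claw":0.25},{"rx":0,"ry":0,"rz":0.7,"dx":8,"dy":34,"dz":0,"claw":0.25},{"rx":0,"ry":0,"rz":0.7,"dx":8,"dy":34,"dz":0,"claw":0.25},{"rx":0,"ry":0,"rz":0.7,"dx":8,"dy":34,"dz":0,"claw":0.25},{"rx":0,"ry":0,"rz":0.6,"dx":6,"dy":26,"dz":0,"claw":0.25},{"rx":0,"ry":0,"rz":0,"dx":0,"dy":0,"dz":0,"claw":0.25},{"rx":0,"ry":0,"rz":0,"dx":0,"dy":0,"dz":0,"claw":0.25}]';echo; python3 look.py scene side;python3 - <<'E'
from h import *
im,d,cp=grab('wrist','w3'); np.save('w3cp.npy',np.array(list(cp),dtype=object),allow_pickle=True)
E
```

```text
clock: 33.9
tool_pos: [0.6063, -0.1724, 0.1337]
tcp_rot: [-0.46, 0.537, -0.46, -0.537]
force: [0.3, 0.1, -0.2]
grip_width: 0.75

clk 33.90 tcp [ 0.6063 -0.1724  0.1337] zyaw 98.8 down [ 0.001 -0.001 -1.   ] grip 0.75 F [ 0.3  0.1 -0.2] q [-0.47  0.38  1.52 -0.    1.23 -2.19]
scene jar [ 0.4327 -0.393 ] z 0.034 matxy [-0.065 -0.039]
scene jar [ 0.5595 -0.4112] z 0.033 matxy [ 0.063 -0.039]
scene jar [ 0.4463 -0.3122] z 0.033 matxy [-0.063  0.043]
scene jar [ 0.5679 -0.3304] z 0.032 matxy [0.06  0.042]
scene fin 116 top [ 0.4791 -0.1906  0.0551] ext [0.039 0.017 0.028]
scene fin 114 top [ 0.6066 -0.1717  0.0529] ext [0.041 0.015 0.026]
side jar [ 0.5561 -0.413 ] z 0.033 matxy [ 0.06  -0.041]
side jar [ 0.4941 -0.4007] z 0.034 matxy [-0.003 -0.038]
side jar [ 0.4359 -0.3931] z 0.034 matxy [-0.062 -0.039]
side jar [ 0.5647 -0.3314] z 0.034 matxy [0.057 0.041]
side jar [ 0.5063 -0.3218] z 0.034 matxy [-0.002  0.042]
side jar [ 0.447  -0.3124] z 0.034 matxy [-0.062  0.043]
side jar [0.3542 0.147 ] z 0.04 matxy 
side fin 106 top [ 0.4755 -0.1912  0.057 ] ext [0.036 0.02  0.029]
side fin 91 top [ 0.606  -0.1707  0.0533] ext [0.038 0.017 0.026]Traceback (most recent call last):
  File "<stdin>", line 2, in <module>
ValueError: could not broadcast input array from shape (3,3) into shape (3,)
```

View pics/w3.png

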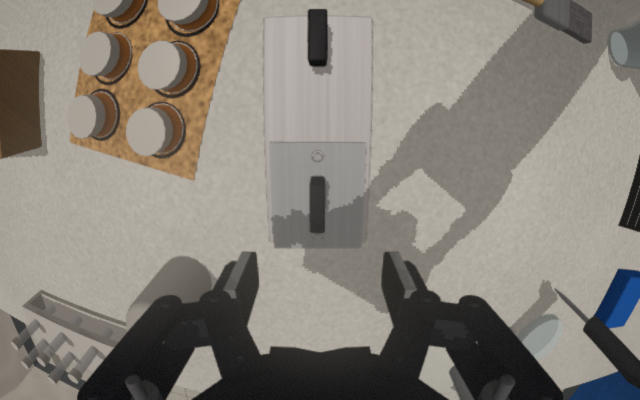

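Run:
```python
from h import *
cp=campose('wrist'); im=cv2.imread('pics/w3.png'); g=im.max(2)
for nm,(x0,y0,x1,y1),z in (('carrier',(300,5,335,75),.056),('cover',(300,170,335,240),.054)):
    m=(g[y0:y1,x0:x1]<45).astype(np.uint8); v,u=np.nonzero(m); u=u+x0;v=v+y0
    t=v<v.min()+8  # far top? 
    print(nm,u.min(),u.max(),v.min(),v.max(), onplane('wrist',[[ (u.min()+u.max())/2,(v.min()+v.max())/2],[u[v<v.min()+6].mean(),v.min()],[u[v>v.max()-6].mean(),v.max()]],z,cp).round(4))
```

```text
carrier 309 326 10 65 [[ 0.4806 -0.1948  0.056 ]
 [ 0.4601 -0.1981  0.056 ]
 [ 0.5004 -0.1918  0.056 ]]Traceback (most recent call last):
  File "<stdin>", line 5, in <module>
    return umr_minimum(a, axis, None, out, keepdims, initial, where)
ValueError: zero-size array to reduction operation minimum which has no identity
```

```bash
python3 -m creep '[{"rx":0,"ry":0,"rz":0,"dx":1,"dy":-1.5,"dz":-40,"claw":0.25},{"rx":0,"ry":0,"rz":0,"dx":0,"dy":0,"dz":-40,"claw":0.25},{"rx":0,"ry":0,"rz":0,"dx":0,"dy":0,"dz":-17,"claw":0.25},{"rx":0,"ry":0,"rz":0,"dx":0,"dy":0,"dz":-7,"claw":0.25},{"rx":0,"ry":0,"rz":0,"dx":0,"dy":0,"dz":0,"claw":0.25},{"rx":0,"ry":0,"rz":0,"dx":0,"dy":0,"dz":0,"claw":0.7},{"rx":0,"ry":0,"rz":0,"dx":0,"dy":0,"dz":0,"claw":0.7},{"rx":0,"ry":0,"rz":0,"dx":0,"dy":0,"dz":0,"claw":1},{"rx":0,"ry":0,"rz":0,"dx":0,"dy":0,"dz":0,"claw":1},{"rx":0,"ry":0,"rz":0,"dx":0,"dy":0,"dz":0,"claw":1},{"rx":0,"ry":0,"rz":0,"dx":0,"dy":0,"dz":0,"claw":1},{"rx":0,"ry":0,"rz":0,"dx":0,"dy":0,"dz":0,"claw":1}]' 50;echo
python3 - <<'E'
from h import *
im,d,cp=grab('wrist','w4')
E
```

```text
clock: 35.25
tool_pos: [0.608, -0.1744, 0.0307]
tcp_rot: [-0.46, 0.538, -0.46, -0.536]
force: [-0.5, -0.5, 5.4]
grip_width: 0.135
```

View pics/w4.png

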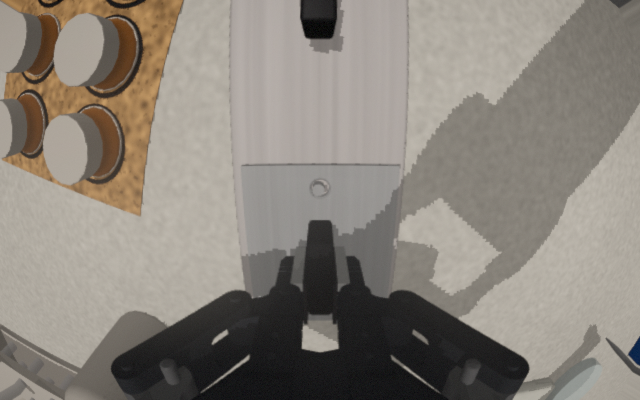

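```bash
python3 -m creep '[{"rx":0,"ry":0,"rz":0,"dx":0,"dy":0,"dz":4,"claw":1},{"rx":0,"ry":0,"rz":0,"dx":0,"dy":0,"dz":4,"claw":1},{"rx":0,"ry":0,"rz":0,"dx":0,"dy":0,"dz":4,"claw":1},{"rx":0,"ry":0,"rz":0,"dx":0,"dy":0,"dz":0,"claw":1}]';echo
python3 - <<'E'
from h import *
im,d,cp=grab('wrist','w5')
E
```

```text
clock: 35.7
tool_pos: [0.6073, -0.174, 0.0418]
tcp_rot: [-0.46, 0.537, -0.46, -0.537]
force: [-0.4, 0.5, -1.0]
grip_width: 0.133
```

View pics/w5.png

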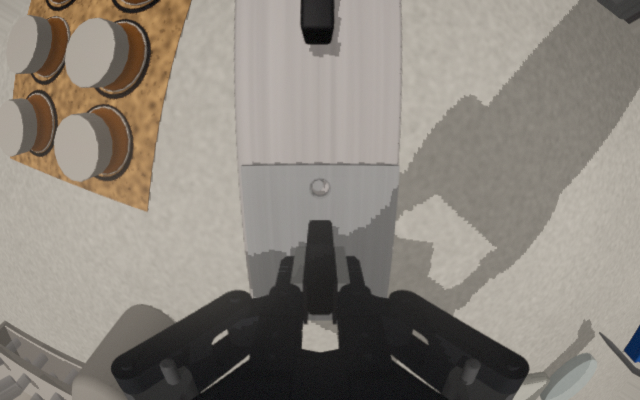

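```bash
python3 -m creep '[{"rx":0,"ry":0,"rz":0,"dx":0,"dy":0,"dz":25,"claw":1},{"rx":0,"ry":0,"rz":0,"dx":0,"dy":0,"dz":40,"claw":1},{"rx":0,"ry":0,"rz":0,"dx":0,"dy":0,"dz":25,"claw":1},{"rx":0,"ry":0,"rz":0,"dx":-20,"dy":25,"dz":0,"claw":1},{"rx":0,"ry":0,"rz":-0.2,"dx":-20,"dy":40,"dz":0,"claw":1},{"rx":0,"ry":0,"rz":-0.2,"dx":-20,"dy":40,"dz":0,"claw":1},{"rx":0,"ry":0,"rz":-0.2,"dx":-20,"dy":40,"dz":0,"claw":1},{"rx":0,"ry":0,"rz":-0.2,"dx":-20,"dy":40,"dz":0,"claw":1},{"rx":0,"ry":0,"rz":-0.2,"dx":-17,"dy":40,"dz":0,"claw":1},{"rx":0,"ry":0,"rz":-0.2,"dx":0,"dy":40,"dz":0,"claw":1},{"rx":0,"ry":0,"rz":-0.2,"dx":0,"dy":40,"dz":0,"claw":1},{"rx":0,"ry":0,"rz":-0.2,"dx":0,"dy":40,"dz":0,"claw":1},{"rx":0,"ry":0,"rz":-0.2,"dx":0,"dy":40,"dz":0,"claw":1},{"rx":0,"ry":0,"rz":-0.2,"dx":0,"dy":40,"dz":0,"claw":1},{"rx":0,"ry":0,"rz":-0.2,"dx":0,"dy":40,"dz":0,"claw":1},{"rx":0,"ry":0,"rz":0,"dx":0,"dy":40,"dz":0,"claw":1},{"rx":0,"ry":0,"rz":0,"dx":0,"dy":20,"dz":0,"claw":1},{"rx":0,"ry":0,"rz":0,"dx":0,"dy":0,"dz":0,"claw":1},{"rx":0,"ry":0,"rz":0,"dx":0,"dy":0,"dz":0,"claw":1}]';echo; python3 look.py side scene;python3 - <<'E'
from h import *
im,d,cp=grab('wrist','w6')
E
```

```text
clock: 37.65
tool_pos: [0.4897, 0.3507, 0.1308]
tcp_rot: [0.509, -0.49, 0.51, 0.49]
force: [0.1, -0.9, -1.8]
grip_width: 0.125

clk 37.65 tcp [0.4897 0.3507 0.1308] zyaw 87.82 down [-0.001 -0.001 -1.   ] grip 0.125 F [ 0.1 -0.9 -1.8] q [ 0.42  0.32  1.61 -0.    1.21 -1.11]
side jar [ 0.5647 -0.3308] z 0.035 matxy [0.057 0.041]
scene jar [ 0.4362 -0.3929] z 0.033 matxy [-0.061 -0.039]
scene jar [ 0.4941 -0.3994] z 0.033 matxy [-0.003 -0.037]
scene jar [ 0.5559 -0.4104] z 0.033 matxy [ 0.06  -0.039]
scene jar [ 0.4482 -0.3129] z 0.033 matxy [-0.061  0.042]
scene jar [ 0.5072 -0.322 ] z 0.033 matxy [-0.001  0.042]
scene jar [ 0.5662 -0.331 ] z 0.033 matxy [0.058 0.041]
scene fin 115 top [ 0.4778 -0.1911  0.0551] ext [0.04  0.015 0.028]
```

View pics/w6.png

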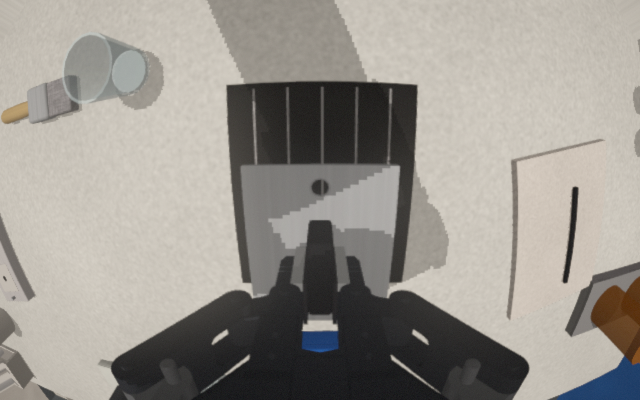

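```bash
python3 -m creep '[{"rx":0,"ry":0,"rz":0,"dx":0,"dy":0,"dz":-35,"claw":1},{"rx":0,"ry":0,"rz":0,"dx":0,"dy":0,"dz":-40,"claw":1},{"rx":0,"ry":0,"rz":0,"dx":0,"dy":0,"dz":-25,"claw":1},{"rx":0,"ry":0,"rz":0,"dx":0,"dy":0,"dz":-12,"claw":1},{"rx":0,"ry":0,"rz":0,"dx":0,"dy":0,"dz":-5,"claw":1},{"rx":0,"ry":0,"rz":0,"dx":0,"dy":0,"dz":-2,"claw":1},{"rx":0,"ry":0,"rz":0,"dx":0,"dy":0,"dz":0,"claw":1},{"rx":0,"ry":0,"rz":0,"dx":0,"dy":0,"dz":0,"claw":0.4},{"rx":0,"ry":0,"rz":0,"dx":0,"dy":0,"dz":0,"claw":0.4},{"rx":0,"ry":0,"rz":0,"dx":0,"dy":0,"dz":0,"claw":0.4},{"rx":0,"ry":0,"rz":0,"dx":0,"dy":0,"dz":0,"claw":0.4},{"rx":0,"ry":0,"rz":0,"dx":0,"dy":0,"dz":30,"claw":0.4},{"rx":0,"ry":0,"rz":0,"dx":0,"dy":0,"dz":45,"claw":0.4},{"rx":0,"ry":0,"rz":0,"dx":0,"dy":0,"dz":44,"claw":0.4},{"rx":0,"ry":0,"rz":0,"dx":0,"dy":0,"dz":0,"claw":0.4}]';echo
python3 - <<'E'
from h import *
im,d,cp=grab('wrist','w7')
E
```

```text
clock: 39.3
tool_pos: [0.4947, 0.3532, 0.1394]
tcp_rot: [0.514, -0.492, 0.505, 0.489]
force: [0.3, 0.4, 0.1]
grip_width: 0.603
```

View pics/w7.png

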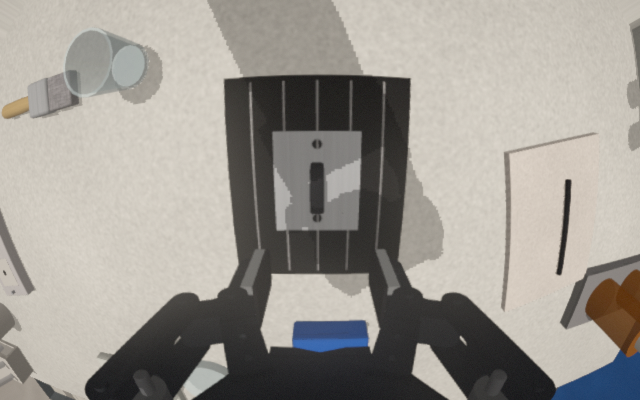

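```bash
python3 -m creep '[{"rx":0,"ry":0,"rz":0,"dx":0,"dy":-25,"dz":0,"claw":0.4},{"rx":0,"ry":0,"rz":0.2,"dx":-1,"dy":-40,"dz":0,"claw":0.4},{"rx":0,"ry":0,"rz":0.2,"dx":-1,"dy":-40,"dz":0,"claw":0.4},{"rx":0,"ry":0,"rz":0.2,"dx":-1,"dy":-40,"dz":0,"claw":0.4},{"rx":0,"ry":0,"rz":0.2,"dx":-1,"dy":-40,"dz":0,"claw":0.4},{"rx":0,"ry":0,"rz":0.2,"dx":-1,"dy":-40,"dz":0,"claw":0.4},{"rx":0,"ry":0,"rz":0.2,"dx":-1,"dy":-40,"dz":0,"claw":0.4},{"rx":0,"ry":0,"rz":0.2,"dx":-1,"dy":-40,"dz":0,"claw":0.4},{"rx":0,"ry":0,"rz":0.2,"dx":-1,"dy":-40,"dz":0,"claw":0.4},{"rx":0,"ry":0,"rz":0.2,"dx":-1,"dy":-40,"dz":0,"claw":0.4},{"rx":0,"ry":0,"rz":0.2,"dx":-1,"dy":-40,"dz":0,"claw":0.4},{"rx":0,"ry":0,"rz":0.2,"dx":0,"dy":-40,"dz":0,"claw":0.4},{"rx":0,"ry":0,"rz":0,"dx":0,"dy":-40,"dz":0,"claw":0.4},{"rx":0,"ry":0,"rz":0,"dx":0,"dy":-25,"dz":0,"claw":0.4},{"rx":0,"ry":0,"rz":0,"dx":0,"dy":-15,"dz":0,"claw":0.4},{"rx":0,"ry":0,"rz":0,"dx":0,"dy":0,"dz":0,"claw":0.4},{"rx":0,"ry":0,"rz":0,"dx":0,"dy":0,"dz":0,"claw":0.4}]';echo; python3 look.py scene side
python3 - <<'E'
from h import *
im,d,cp=grab('wrist','w8')
E
```

```text
clock: 41.05
tool_pos: [0.4797, -0.1929, 0.1306]
tcp_rot: [0.46, -0.536, 0.46, 0.537]
force: [0.1, 0.0, -0.8]
grip_width: 0.599

clk 41.05 tcp [ 0.4797 -0.1929  0.1306] zyaw 98.78 down [-0.001  0.001 -1.   ] grip 0.599 F [ 0.1  0.  -0.8] q [-0.62  0.11  1.86  0.    1.17 -2.34]
scene jar [ 0.4357 -0.393 ] z 0.033 matxy [-0.062 -0.039]
scene jar [ 0.4944 -0.3992] z 0.033 matxy [-0.003 -0.036]
scene jar [ 0.5556 -0.4112] z 0.033 matxy [ 0.059 -0.04 ]
scene jar [ 0.4475 -0.3123] z 0.033 matxy [-0.062  0.043]
scene jar [ 0.5069 -0.3227] z 0.033 matxy [-0.002  0.041]
scene jar [ 0.5657 -0.3312] z 0.033 matxy [0.058 0.041]
scene jar [0.49   0.3535] z 0.034 matxy 
scene fin 117 top [ 0.4784 -0.1909  0.0555] ext [0.04  0.017 0.028]
scene fin 80 top [0.4896 0.3539 0.0345] ext [0.04  0.011 0.008]
side jar [ 0.5561 -0.4126] z 0.034 matxy [ 0.06  -0.041]
side jar [ 0.4978 -0.4004] z 0.034 matxy [ 0.001 -0.037]
side jar [ 0.4342 -0.3947] z 0.034 matxy [-0.063 -0.041]
side jar [ 0.5647 -0.3321] z 0.034 matxy [0.057 0.04 ]
side jar [ 0.5062 -0.3251] z 0.034 matxy [-0.002  0.039]
side jar [ 0.4469 -0.3147] z 0.034 matxy [-0.062  0.04 ]
side jar [0.4896 0.3525] z 0.034 matxy 
side fin 103 top [ 0.4761 -0.1923  0.0566] ext [0.036 0.022 0.029]
side fin 78 top [0.489  0.3538 0.0348] ext [0.038 0.012 0.008]
```

View pics/w8.png

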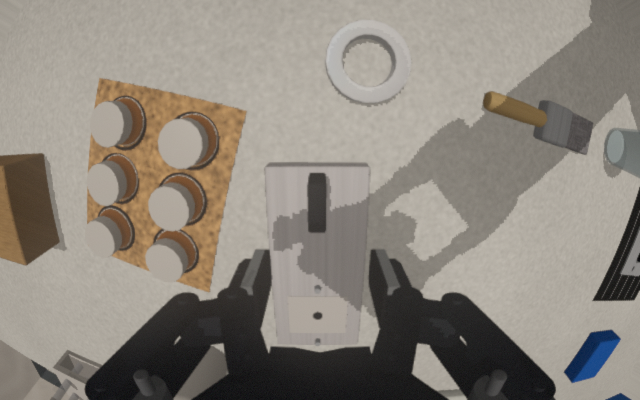

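```bash
python3 - <<'E'
from h import *
cp=campose('scene')
print(onplane('scene',[[371,167],[403,203],[411,192],[385,190],[336,143],[348,152],[360,145]],0.008,cp).round(3))
cp=campose('wrist'); print(onplane('wrist',[[317.8,316]],0.020,cp).round(4), onplane('wrist',[[317.2,(174+231)/2]],0.056,cp).round(4))
E
python3 -m creep '[{"rx":0,"ry":0,"rz":0,"dx":0,"dy":-0.8,"dz":-40,"claw":0.4},{"rx":0,"ry":0,"rz":0,"dx":0,"dy":0,"dz":-40,"claw":0.4},{"rx":0,"ry":0,"rz":0,"dx":0,"dy":0,"dz":-16,"claw":0.4},{"rx":0,"ry":0,"rz":0,"dx":0,"dy":0,"dz":-6.5,"claw":0.4},{"rx":0,"ry":0,"rz":0,"dx":0,"dy":0,"dz":0,"claw":0.4},{"rx":0,"ry":0,"rz":0,"dx":0,"dy":0,"dz":0,"claw":0.75},{"rx":0,"ry":0,"rz":0,"dx":0,"dy":0,"dz":0,"claw":1},{"rx":0,"ry":0,"rz":0,"dx":0,"dy":0,"dz":0,"claw":1},{"rx":0,"ry":0,"rz":0,"dx":0,"dy":0,"dz":0,"claw":1},{"rx":0,"ry":0,"rz":0,"dx":0,"dy":0,"dz":0,"claw":1},{"rx":0,"ry":0,"rz":0,"dx":0,"dy":0,"dz":0,"claw":1}]' 90; echo
python3 - <<'E'
from h import *
im,d,cp=grab('wrist','w9')
E
```

```text
[[ 0.364 -0.05   0.008]
 [ 0.381  0.103  0.008]
 [ 0.336  0.086  0.008]
 [ 0.39   0.041  0.008]
 [ 0.386 -0.19   0.008]
 [ 0.38  -0.137  0.008]
 [ 0.331 -0.142  0.008]]
[[ 0.6065 -0.1749  0.02  ]] [[ 0.4724 -0.1958  0.056 ]]
clock: 42.3
tool_pos: [0.4812, -0.1954, 0.0304]
tcp_rot: [-0.46, 0.538, -0.46, -0.536]
force: [-1.1, 1.2, 6.9]
grip_width: 0.148
```

View pics/w9.png

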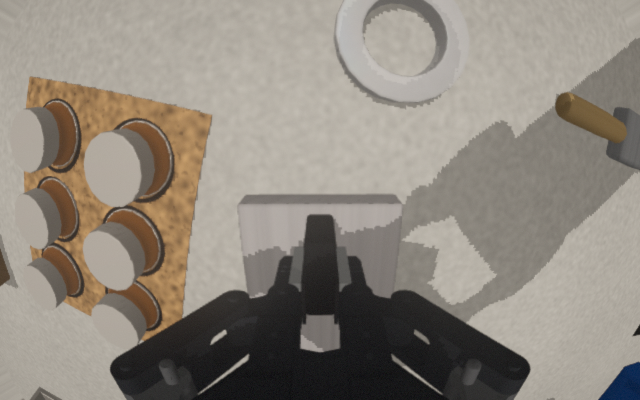

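```bash
python3 -m creep '[{"rx":0,"ry":0,"rz":0,"dx":2,"dy":8,"dz":0,"claw":1},{"rx":0,"ry":0,"rz":0,"dx":4,"dy":16,"dz":0,"claw":1},{"rx":0,"ry":0,"rz":0,"dx":4,"dy":20,"dz":0,"claw":1},{"rx":0,"ry":0,"rz":0,"dx":4,"dy":20,"dz":0,"claw":1},{"rx":0,"ry":0,"rz":0,"dx":0,"dy":0,"dz":0,"claw":1},{"rx":0,"ry":0,"rz":0,"dx":0,"dy":0,"dz":0,"claw":1}]'; python3 look.py scene
```

```text
clock: 42.95
tool_pos: [0.496, -0.1293, 0.0305]
tcp_rot: [-0.461, 0.538, -0.459, -0.536]
force: [1.9, 5.3, 8.3]
grip_width: 0.147
clk 42.95 tcp [ 0.496  -0.1293  0.0305] zyaw 98.83 down [ 0.004  0.001 -1.   ] grip 0.147 F [1.9 5.3 8.3] q [-0.49  0.26  1.92  0.    0.96 -2.22]
scene jar [ 0.4358 -0.3928] z 0.033 matxy [-0.062 -0.039]
scene jar [ 0.495  -0.3996] z 0.032 matxy [-0.002 -0.037]
scene jar [ 0.5557 -0.4115] z 0.033 matxy [ 0.059 -0.04 ]
scene jar [ 0.4484 -0.3126] z 0.033 matxy [-0.061  0.043]
scene jar [ 0.5072 -0.3224] z 0.033 matxy [-0.001  0.041]
scene jar [ 0.5664 -0.3306] z 0.033 matxy [0.058 0.042]
scene jar [0.4897 0.3535] z 0.034 matxy 
scene fin 72 top [ 0.5029 -0.1308  0.0666] ext [0.016 0.026 0.038]
scene fin 34 top [ 0.4984 -0.1086  0.0636] ext [0.028 0.02  0.034]
scene fin 79 top [0.4902 0.3542 0.0344] ext [0.039 0.011 0.007]
```

```bash
python3 -m creep '[{"rx":0,"ry":0,"rz":0,"dx":4,"dy":12,"dz":0,"claw":1},{"rx":0,"ry":0,"rz":0,"dx":4,"dy":20,"dz":0,"claw":1},{"rx":0,"ry":0,"rz":0,"dx":4,"dy":20,"dz":0,"claw":1},{"rx":0,"ry":0,"rz":0,"dx":4,"dy":20,"dz":0,"claw":1},{"rx":0,"ry":0,"rz":0,"dx":4,"dy":20,"dz":0,"claw":1},{"rx":0,"ry":0,"rz":0,"dx":4,"dy":20,"dz":0,"claw":1},{"rx":0,"ry":0,"rz":0,"dx":4,"dy":20,"dz":0,"claw":1},{"rx":0,"ry":0,"rz":0,"dx":4,"dy":20,"dz":0,"claw":1},{"rx":0,"ry":0,"rz":0,"dx":4,"dy":20,"dz":0,"claw":1},{"rx":0,"ry":0,"rz":0,"dx":4,"dy":20,"dz":0,"claw":1},{"rx":0,"ry":0,"rz":0,"dx":4,"dy":20,"dz":0,"claw":1},{"rx":0,"ry":0,"rz":0,"dx":4,"dy":12,"dz":0,"claw":1},{"rx":0,"ry":0,"rz":0,"dx":0,"dy":0,"dz":0,"claw":1},{"rx":0,"ry":0,"rz":0,"dx":0,"dy":0,"dz":0,"claw":1}]'
python3 - <<'E'
from h import *
for n,(x0,y0,x1,y1) in (('scene',(270,180,370,290)),('side',(230,190,330,270)),('wrist',(0,0,640,400))):
    im,d,cp=grab(n,'s1_'+n)
    if n!='wrist': cv2.imwrite(f'pics/s1c_{n}.png',cv2.resize(im[y0:y1,x0:x1],None,fx=5,fy=5,interpolation=cv2.INTER_NEAREST))
E
```

```text
clock: 44.4
tool_pos: [0.5437, 0.095, 0.0305]
tcp_rot: [-0.461, 0.538, -0.459, -0.536]
force: [1.5, 4.2, 6.4]
grip_width: 0.145
```

View pics/s1c_scene.png

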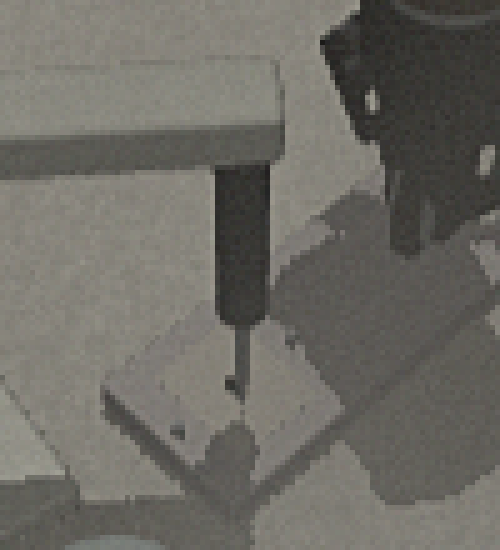

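View pics/s1c_side.png

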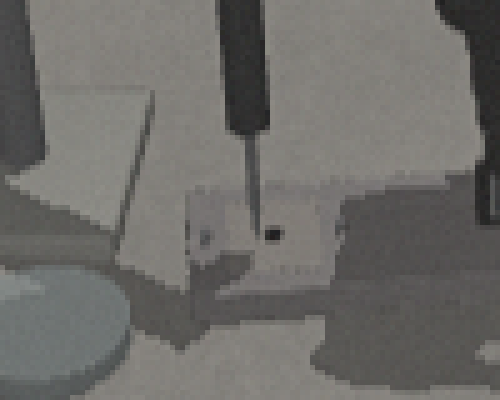

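View pics/s1_wrist.png

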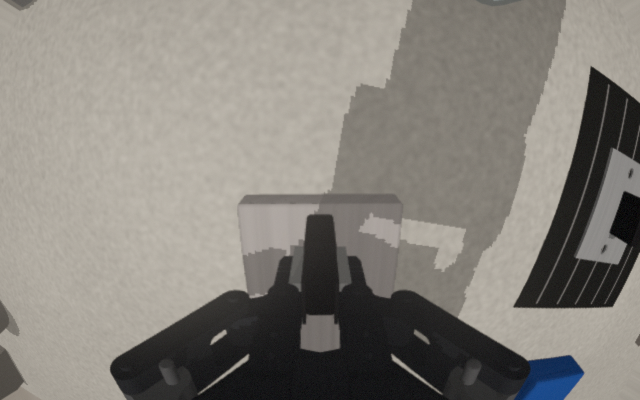

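Run:
```python
from h import *
a=campose('scene');b=campose('side')
for n,cp,s,t in (('scene',a,(316.7,256.3),(318.2,260.3)),('side',b,(284.4,236.3),(281.1,237.4))):
    S=onplane(n,[s],.02,cp)[0]; T=onplane(n,[t],.03,cp)[0]; print(n,S.round(4),T.round(4),((T-S)[:2]*1000).round(1))
```

```text
scene [0.6674 0.1161 0.02  ] [0.6743 0.1323 0.03  ] [ 6.9 16.1]
side [0.668 0.113 0.02 ] [0.6743 0.1301 0.03  ] [ 6.3 17.1]
```

```bash
python3 -m creep '[{"rx":0,"ry":0,"rz":0,"dx":3,"dy":7,"dz":0,"claw":1},{"rx":0,"ry":0,"rz":0,"dx":2.5,"dy":6.5,"dz":0,"claw":1},{"rx":0,"ry":0,"rz":0,"dx":1,"dy":3,"dz":0,"claw":1},{"rx":0,"ry":0,"rz":0,"dx":0,"dy":0,"dz":0,"claw":1},{"rx":0,"ry":0,"rz":0,"dx":0,"dy":0,"dz":0,"claw":1},{"rx":0,"ry":0,"rz":0,"dx":0,"dy":0,"dz":0,"claw":1}]'
python3 - <<'E'
from h import *
for n,(x0,y0,x1,y1) in (('scene',(270,220,345,285)),('side',(250,210,320,260))):
    im,d,cp=grab(n,'s2_'+n)
    cv2.imwrite(f'pics/s2c_{n}.png',cv2.resize(im[y0:y1,x0:x1],None,fx=8,fy=8,interpolation=cv2.INTER_NEAREST))
E
```

```text
clock: 45.15
tool_pos: [0.5499, 0.1096, 0.0305]
tcp_rot: [-0.461, 0.538, -0.46, -0.536]
force: [-1.0, -2.1, 7.4]
grip_width: 0.145
```

View pics/s2c_scene.png

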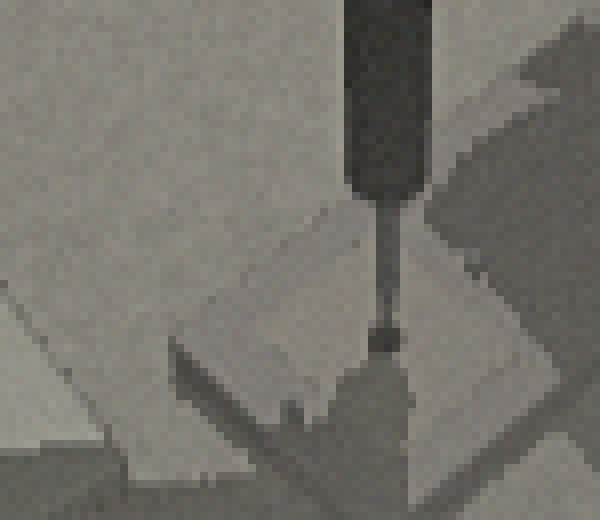

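View pics/s2c_side.png

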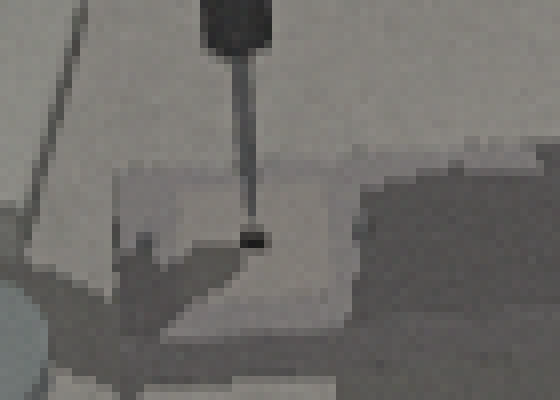

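Run:
```python
from h import *
a=campose('scene');b=campose('side')
for n,cp,s,t in (('scene',a,(317.5,261.8),(318.2,260.3)),('side',b,(281.0,239.4),(281.1,237.4))):
    S=onplane(n,[s],.02,cp)[0]; T=onplane(n,[t],.03,cp)[0]; T2=T.copy();T2[2]=.02; print(n,S.round(4),T.round(4),((T-S)[:2]*1000).round(1),proj(n,T2,cp).round(1))
st=read_state(); M=Rq(st['tcp_rot']).as_matrix(); x=-M[:,1]; print(st['tool_pos'], x, st['tool_pos'][:2]+0.130*np.array([-M[0,1],-M[1,1]]))
```

```text
scene [0.6744 0.1295 0.02  ] [0.6743 0.1323 0.03  ] [-0.   2.8] [[318.2 262.6]]
side [0.6756 0.1263 0.02  ] [0.6743 0.1301 0.03  ] [-1.3  3.8] [[281.3 240.3]]
[0.54991521 0.10959299 0.0304607 ] [0.9883687  0.1520503  0.00283191] [0.67840314 0.12935953]
```

```bash
python3 -m creep '[{"rx":0,"ry":0,"rz":0,"dx":-0.5,"dy":3,"dz":0,"claw":1},{"rx":0,"ry":0,"rz":0,"dx":0,"dy":0,"dz":0,"claw":1},{"rx":0,"ry":0,"rz":0,"dx":0,"dy":0,"dz":0,"claw":1},{"rx":0,"ry":0,"rz":0,"dx":0,"dy":0,"dz":0,"claw":1}]'
python3 - <<'E'
from h import *
for n,(x0,y0,x1,y1) in (('scene',(270,220,345,285)),('side',(250,210,320,260))):
    im,d,cp=grab(n,'s3_'+n)
    cv2.imwrite(f'pics/s3c_{n}.png',cv2.resize(im[y0:y1,x0:x1],None,fx=8,fy=8,interpolation=cv2.INTER_NEAREST))
E
```

```text
clock: 45.65
tool_pos: [0.5497, 0.1124, 0.0305]
tcp_rot: [-0.461, 0.538, -0.46, -0.536]
force: [1.0, -3.5, 6.9]
grip_width: 0.143
```

View pics/s3c_scene.png

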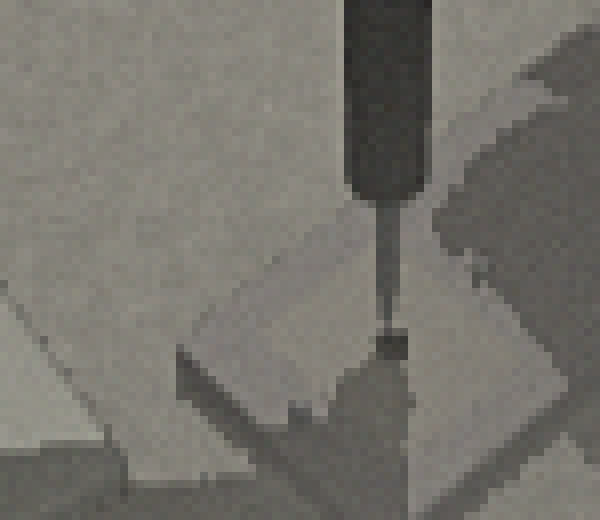

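View pics/s3c_side.png

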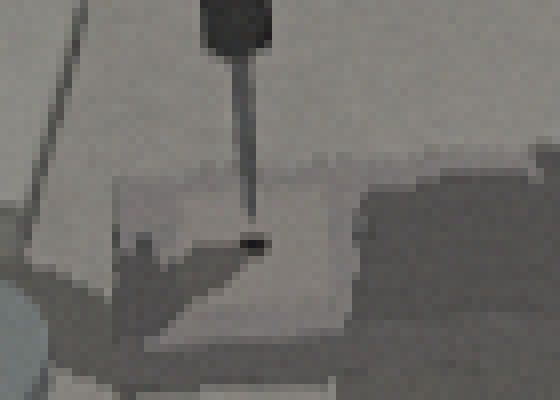

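```bash
python3 -m creep '[{"rx":0,"ry":0,"rz":0,"dx":0,"dy":0,"dz":0,"claw":0.4},{"rx":0,"ry":0,"rz":0,"dx":0,"dy":0,"dz":0,"claw":0.4},{"rx":0,"ry":0,"rz":0,"dx":0,"dy":0,"dz":0,"claw":0.4},{"rx":0,"ry":0,"rz":0,"dx":0,"dy":0,"dz":0,"claw":0.4},{"rx":0,"ry":0,"rz":0,"dx":0,"dy":0,"dz":30,"claw":0.4},{"rx":0,"ry":0,"rz":0,"dx":0,"dy":0,"dz":40,"claw":0.4},{"rx":0,"ry":0,"rz":0,"dx":-20,"dy":0,"dz":40,"claw":0.4},{"rx":0,"ry":0,"rz":0,"dx":-30,"dy":0,"dz":10,"claw":0.4},{"rx":0,"ry":0,"rz":0,"dx":-40,"dy":0,"dz":10,"claw":0.4},{"rx":0,"ry":0,"rz":0,"dx":-40,"dy":0,"dz":10,"claw":0.4},{"rx":0,"ry":0,"rz":0,"dx":0,"dy":0,"dz":0,"claw":0.4},{"rx":0,"ry":0,"rz":0,"dx":0,"dy":0,"dz":0,"claw":0.4}]'; python3 look.py scene side
python3 - <<'E'
from h import *
for n,(x0,y0,x1,y1) in (('scene',(270,220,345,285)),('side',(250,210,320,260))):
    im,d,cp=grab(n,'s4_'+n)
    cv2.imwrite(f'pics/s4c_{n}.png',cv2.resize(im[y0:y1,x0:x1],None,fx=8,fy=8,interpolation=cv2.INTER_NEAREST))
grab('wrist','s4_wrist')
E
```

```text
clock: 46.95
tool_pos: [0.4179, 0.1128, 0.1691]
tcp_rot: [-0.461, 0.537, -0.46, -0.536]
force: [0.9, -0.9, -0.2]
grip_width: 0.601
clk 46.95 tcp [0.4179 0.1128 0.1691] zyaw 98.79 down [ 0.002  0.    -1.   ] grip 0.601 F [ 0.9 -0.9 -0.2] q [-0.02 -0.17  2.05  0.    1.26 -1.74]
scene jar [ 0.4357 -0.3931] z 0.033 matxy [-0.062 -0.039]
scene jar [ 0.4946 -0.3991] z 0.033 matxy [-0.003 -0.036]
scene jar [ 0.5553 -0.4108] z 0.033 matxy [ 0.059 -0.039]
scene jar [ 0.4474 -0.3129] z 0.033 matxy [-0.062  0.042]
scene jar [ 0.5072 -0.3223] z 0.033 matxy [-0.001  0.041]
scene jar [ 0.5656 -0.3306] z 0.033 matxy [0.058 0.042]
scene jar [0.4897 0.3535] z 0.033 matxy 
scene fin 85 top [0.4906 0.354  0.034 ] ext [0.04  0.011 0.007]
side jar [ 0.5561 -0.4128] z 0.034 matxy [ 0.06  -0.041]
side jar [ 0.4941 -0.4018] z 0.034 matxy [-0.003 -0.039]
side jar [ 0.4395 -0.3937] z 0.034 matxy [-0.058 -0.039]
side jar [ 0.5647 -0.3328] z 0.034 matxy [0.057 0.039]
side jar [ 0.5062 -0.3236] z 0.034 matxy [-0.002  0.04 ]
side jar [ 0.4468 -0.3139] z 0.034 matxy [-0.062  0.041]
side jar [0.4896 0.3528] z 0.033 matxy 
side fin 150 top [0.5463 0.1157 0.0563] ext [0.037 0.014 0.029]
side fin 77 top [0.4897 0.3533 0.0349] ext [0.038 0.013 0.008]
```

View pics/s4c_scene.png

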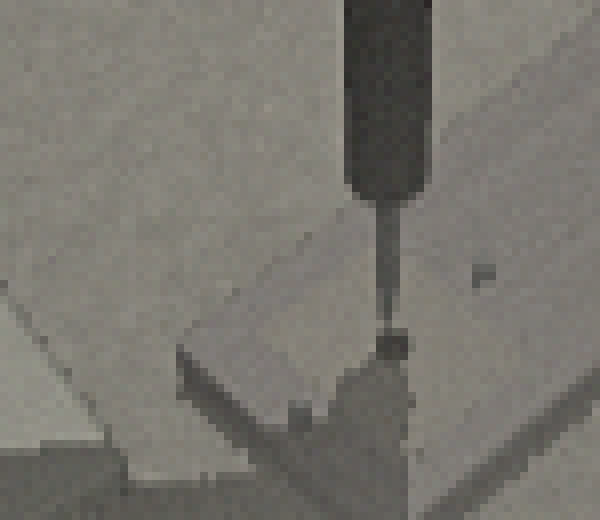

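View pics/s4c_side.png

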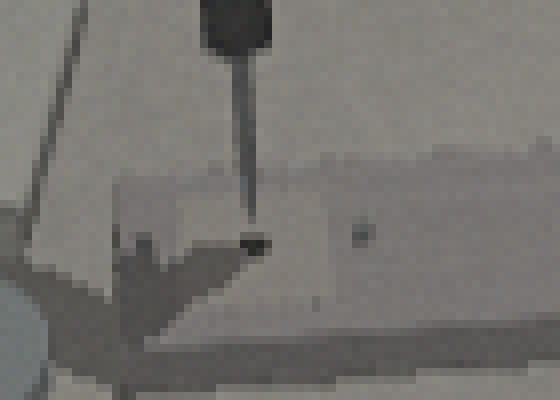

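View pics/s4_scene.png

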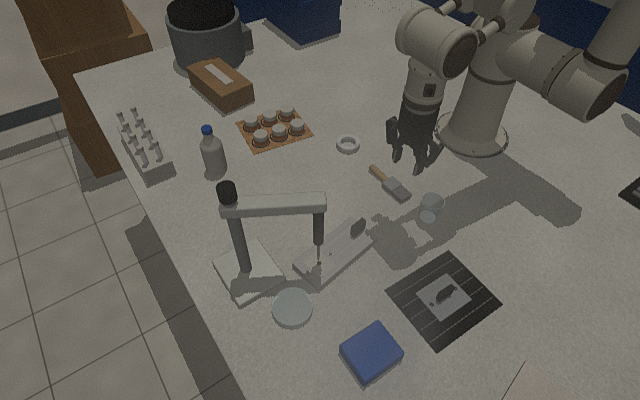

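View pics/s4_wrist.png

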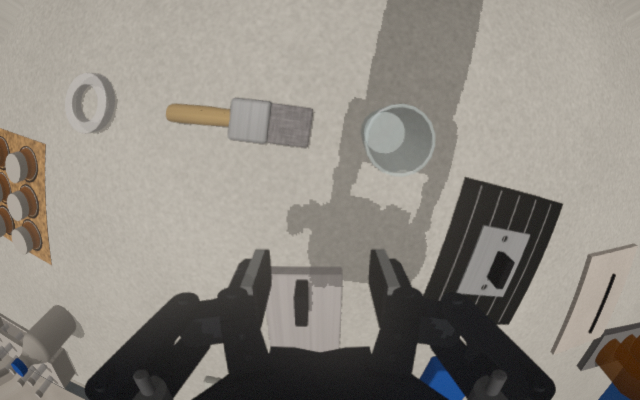

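```bash
python3 -m creep '[{"rx":0,"ry":0,"rz":0,"dx":0,"dy":0,"dz":0,"claw":0.4},{"rx":0,"ry":0,"rz":0,"dx":0,"dy":0,"dz":0,"claw":0.4},{"rx":0,"ry":0,"rz":0,"dx":0,"dy":0,"dz":0,"claw":0.4},{"rx":0,"ry":0,"rz":0,"dx":0,"dy":0,"dz":0,"claw":0.4},{"rx":0,"ry":0,"rz":0,"dx":0,"dy":0,"dz":0,"claw":0.4},{"rx":0,"ry":0,"rz":0,"dx":0,"dy":0,"dz":0,"claw":0.4},{"rx":0,"ry":0,"rz":0,"dx":0,"dy":0,"dz":0,"claw":0.4},{"rx":0,"ry":0,"rz":0,"dx":0,"dy":0,"dz":0,"claw":0.4},{"rx":0,"ry":0,"rz":0,"dx":0,"dy":0,"dz":0,"claw":0.4},{"rx":0,"ry":0,"rz":0,"dx":0,"dy":0,"dz":0,"claw":0.4},{"rx":0,"ry":0,"rz":0,"dx":0,"dy":0,"dz":0,"claw":0.4},{"rx":0,"ry":0,"rz":0,"dx":0,"dy":0,"dz":0,"claw":0.4},{"rx":0,"ry":0,"rz":0,"dx":0,"dy":0,"dz":0,"claw":0.4},{"rx":0,"ry":0,"rz":0,"dx":0,"dy":0,"dz":0,"claw":0.4},{"rx":0,"ry":0,"rz":0,"dx":0,"dy":0,"dz":0,"claw":0.4},{"rx":0,"ry":0,"rz":0,"dx":0,"dy":0,"dz":0,"claw":0.4}]'; python3 look.py scene
python3 - <<'E'
from h import *
for n in ('scene','side'):
    im,d,cp=grab(n,'s5_'+n); o=cv2.imread(f'pics/s4_{n}.png'); df=(cv2.absdiff(cv2.GaussianBlur(im,(5,5),0),cv2.GaussianBlur(o,(5,5),0)).max(2)>18); print(n,'changed px',df.sum())
E
```

```text
clock: 48.8
tool_pos: [0.4181, 0.1127, 0.1688]
tcp_rot: [-0.46, 0.537, -0.46, -0.537]
force: [-0.1, 1.1, 0.2]
grip_width: 0.598
clk 48.80 tcp [0.4181 0.1127 0.1688] zyaw 98.77 down [ 0. -0. -1.] grip 0.598 F [-0.1  1.1  0.2] q [-0.02 -0.17  2.05 -0.    1.26 -1.74]
scene jar [ 0.4362 -0.3917] z 0.033 matxy [-0.062 -0.038]
scene jar [ 0.4942 -0.3996] z 0.033 matxy [-0.003 -0.037]
scene jar [ 0.5561 -0.4116] z 0.033 matxy [ 0.06 -0.04]
scene jar [ 0.4478 -0.3128] z 0.033 matxy [-0.062  0.042]
scene jar [ 0.507  -0.3222] z 0.033 matxy [-0.002  0.042]
scene jar [ 0.566  -0.3313] z 0.033 matxy [0.058 0.041]
scene jar [0.4901 0.3536] z 0.034 matxy 
scene fin 85 top [0.4911 0.3541 0.0342] ext [0.039 0.011 0.007]
scene changed px 0
side changed px 1
```

Everything is at rest, nothing has changed since the last pictures, and the arm is clear. Handing in.

```bash
python3 -c "
from rig import *
print(hand_in())"
```

```text
the job is handed in; nothing more can be done
None
```

I moved all six jars upright onto the cork mat, one per ring. I then laid the cover plate flat, handle up, in the middle of the rubber mat, and slid the carrier by its fin until the spot sat under the needle. I let go and handed in at about 49 s; no verdict was reported.

**Last checks:**
- **Jars:** all six were measured within about 5 mm of their ring centres and inside the limits.
- **Cover:** it was flat, and its centre was within a few mm of the mat's centre.
- **Spot:** it was within about 1 mm of the needle tip in both the scene and side views.
- **Arm and scene:** the gripper was clear of everything. Pictures taken 1.8 s apart showed no movement, and I saw no knocked object at any point.

**Disagreements and failures:**
- **Camera offset:** the scene and side views differed by 1–3 mm in y. The scene view also read jars about 2–3 mm farther toward +y than where the gripper set them down, so I corrected for that. For the spot I compared it with the needle inside each view.
- **Refused move:** the first move command was rejected because rows need every key. It moved nothing.

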